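# Level the platform shaker, load its bottle crate and start it

## Robot

A 6-joint arm with a two-finger parallel gripper is mounted at the origin on a cart in front of the work surface, level with it; the furniture and walls round the work are solid. World frame = base frame: x ahead of the robot, y to its left, z up, the work surface at z = 0. Lengths are in m, angles in degrees, forces in N, time in s.
With the tool pointing down it reaches from about 0.3 to 1 m from the base axis. Payload 5.1 kg.
Tool frame: the origin (TCP) lies between the finger pads; the fingertips stand 14 mm ahead of it and the grasp point (between the pads) lies 5 mm behind it; z points along the fingers, y is the line along which they close (so a half turn about z gives the same grasp; the last joint's range is limited). The gripper opens to 95 mm and grips with 3 to 60 N. Pads are 20 mm wide; open, the fingers measure 119 mm over their backs; the gripper's body (75 mm by 180 mm) begins 59 mm behind the grasp point.
Start: joints at [-73.774, 7.093, 94.555, -0, 78.352, -4.733], TCP at [0.232, -0.607, 0.229] pointing down, gripper open.
Joint ranges: [-149.61, 149.61], [-58.7, 133.49], [1.44, 155.28], [-77.14, 257.14], [18.33, 153.61], [-166.67, 166.67]. Speed limits (degrees/s): [147.25, 147.25, 180, 180, 180, 180].

## Interface

Orientations are given as a 3x3 rotation matrix whose columns are the frame's x, y, z axes.
In Python, from station import robot, viewer, ticket gives the robot as it stands.
- The arm moves only by the tool drive_tool, never from a script. Its argument "steps" is a list that holds one entry, the list of rows, each a list of 7 numbers: the shift along the tool's x, y, z in units of 40 mm (1.0 is 40 mm), then the turn, a rotation vector about the tool's x, y, z in units of 5 degrees (1.0 is 5 degrees), then the closure, from 0 (fully open) to 1 (shut). A call has 1 to 12 rows; each row shifts and turns the commanded pose from where the row before left it, along the tool's axes as they then stand; what a row does not reach is not made up. A row lasts 1/12 s, in which the tool goes at most 41.7 mm and 7.16 degrees, less where a joint would pass 70% of its speed; a pose out of reach is approached as far as the arm can. A call is refused whole if a number of a shift passes 1 or a number of a turn 1, either way. A call with a gripper value outside its range is refused whole. The fingers move at their own pace and stop on an object; "force" is the grip in N (left out, the last holds). Time passes only in rows, so rows that do not move let the fingers close. It gives the time, the measured TCP pose, the force, the opening and the grip force at its end, in the units of the state.
- robot.observe(): the state, without advancing time (a new reading comes with each control period).
- viewer.grab_frame(name): name is "scene" or "top" or "wrist"; returns the picture (384x512x3 uint8, red, green, blue); there is no depth.
- viewer.camera_params(name): a dict with "fx", "fy", "cx", "cy" (pixels), "position" and "attitude" of the camera in the world. Camera axes: x right, y down, z forward; pixel columns grow to the right and rows downward; lengths in m; the calibration is good to about 2 mm. The wrist camera is an equidistant fisheye: a pixel r from the principal point sees the ray r / f radians off the axis. A picture is of the moment at which its call begins: read the wrist's pose just before it. camera_params takes no time and is no camera call; for the wrist camera it gives the pose at the moment of the call.
- ticket.sign_off(): hands the job in; it is judged then, once.
The state is a dict: "time": time; "q": joint angles; "joint_vel": joint speeds; "effort": joint torques, N m; "ee_pos": TCP position; "orientation": TCP orientation; "force": force on the tool from outside, world axes, zero at the start; "ft_torque": the same for the moment, N m; "grip_width": finger opening in m; "grip_force": force on a finger pad.
Only numpy, scipy, OpenCV 4.12 (cv2) and the standard library are available. Lean on these libraries where they do the work, as an engineer would, in place of code of your own. Each camera call takes 0.05 s, during which the arm holds its last target. There are 200 camera calls.

## Task

Level the platform shaker by turning its two black foot-screw knobs until the bubble of each of its two tube vials lies wholly between the two black lines. Then load every small bottle from the dark mat into the shaker's divided crate, upright and fully down, one per cell, and finally press the start button fully down and let it go; leave the beaker alone, and leave the shaker level.

Things in the scene. Friction and masses are not known exactly. Their poses are not given: they have to be found in the camera images.
- screw_a_grip (a point): middle of the round black knob of the rear left foot screw: 44 mm across, 34 mm tall, upright, 22 mm clear above the plate. Turns up to 2.2 rad either way from level, stays where left (friction 0.08 N m). Clockwise from above raises its side of the plate (and the knob, 0.5 mm per rad): the bubble of vial_a moves 10 mm per rad towards +x (away from the robot) in the crate frame; anticlockwise the other way. Other bubble: unmoved.
- screw_b_grip (a point): middle of the round black knob of the front right foot screw: 44 mm across, 34 mm tall, upright, 22 mm clear above the plate. Turns up to 2.2 rad either way from level, stays where left (friction 0.08 N m). Clockwise from above raises its side of the plate (and the knob, 0.5 mm per rad): the bubble of vial_b moves 10 mm per rad towards -y (to the right) in the crate frame; anticlockwise the other way. Other bubble: unmoved.
- vial_a (a point): left-hand tube vial: aluminium block 84 x 22 x 10 mm with greenish liquid, lying front to back along the plate's left edge, in front of the rear left knob; point at the centre of its top face, same axes as the crate. Two black lines across it have their inner edges 11 mm either side of this centre.
- vial_b (a point): front tube vial: aluminium block 84 x 22 x 10 mm with greenish liquid, lying left to right on the plate's front strip; point at the centre of its top face, same axes as the crate. Two black lines across it have their inner edges 11 mm either side of this centre.
- bubble_a_mid (a point): centre of the pale bubble of vial_a, 16 mm long; it runs along x of the crate frame to the higher end, and is between the lines when its centre is within 3 mm of the vial's centre.
- bubble_b_mid (a point): centre of the pale bubble of vial_b, 16 mm long; it runs along y of the crate frame to the higher end, and is between the lines when its centre is within 3 mm of the vial's centre.
- crate (a point): centre of the inner floor of the grey divided crate fixed on the shaker's plate: 2 x 3 cells 55 x 55 mm inside, walls 5 mm thick, 40 mm tall (dividers 34) above this point. Cell centres: x = -0.030, +0.030; y = -0.060, 0, +0.060 in this frame; x points away from the robot, y left, z up. The plate tilts at most 0.02 rad.
- start_top (a point): centre of the top of the white round start button, 26 mm across, on the front strip of the plate, left of the front vial; it is pressed straight down.
- start (a joint): travel of the start button (m): 0 up, 0.006 fully down; springs back when let go; fully down takes 5 N.
- mat: thin dark bench mat 160 x 250 x 1 mm lying flat (fixed) on the worktop to the left of the shaker; origin at the centre of its underside, x away from the robot, z up. The bottles to be loaded stand on it.
- mini_centrifuge: fixed round white centrifuge, about 185 mm across and 131 mm tall, behind the mat; origin at the centre of its underside. Keep the gripper's body clear of it.
- beaker_mid (a point): empty glass beaker 53 mm across, 70 mm tall, loose behind and between the mat and the shaker; point on its axis, 35 mm above its underside. It is not to be handled.
- bottle0_mid (a point): small screw-capped bottle on the mat, 43 mm across, 82 mm tall, about 0.1 kg; point on its axis, half-way up, z up through the cap. Body a 43 mm cylinder up to 13 mm above this point; above it the cap, 25 mm across, up to 41 mm above this point: take it by the cap (fingers do not fit beside the body in a cell). Absent in some starts.
- bottle1_mid (a point): small screw-capped bottle on the mat, 43 mm across, 82 mm tall, about 0.1 kg; point on its axis, half-way up, z up through the cap. Body a 43 mm cylinder up to 13 mm above this point; above it the cap, 25 mm across, up to 41 mm above this point: take it by the cap (fingers do not fit beside the body in a cell). Absent in some starts.
- bottle2_mid (a point): small screw-capped bottle on the mat, 43 mm across, 82 mm tall, about 0.1 kg; point on its axis, half-way up, z up through the cap. Body a 43 mm cylinder up to 13 mm above this point; above it the cap, 25 mm across, up to 41 mm above this point: take it by the cap (fingers do not fit beside the body in a cell). Absent in some starts.
- bottle3_mid (a point): small screw-capped bottle on the mat, 43 mm across, 82 mm tall, about 0.1 kg; point on its axis, half-way up, z up through the cap. Body a 43 mm cylinder up to 13 mm above this point; above it the cap, 25 mm across, up to 41 mm above this point: take it by the cap (fingers do not fit beside the body in a cell). Absent in some starts.
- bottle4_mid (a point): small screw-capped bottle on the mat, 43 mm across, 82 mm tall, about 0.1 kg; point on its axis, half-way up, z up through the cap. Body a 43 mm cylinder up to 13 mm above this point; above it the cap, 25 mm across, up to 41 mm above this point: take it by the cap (fingers do not fit beside the body in a cell). Absent in some starts.
Things that resemble listed ones, but are neither listed nor needed, are in the scene too. What is shaped like the part that bears bottle3_mid but orange, purple or yellow is not meant.

How it is judged (in metres and radians):
On the way, in this order (a step that is already met when the one before it is completed fails the run):
1. both bubbles lie wholly between their lines (each centre within 3 mm of its vial's centre along the tube) for half a second (x of bubble_a_mid in the frame of vial_a between -0.003 and 0.003 m and y of bubble_b_mid in the frame of vial_b between -0.003 and 0.003 m), for 0.5 s.
2. every bottle stands upright on the floor of a crate cell, released (all of step 1 and x of bottle0_mid in the frame of crate between -0.06 and 0.06 m and y of bottle0_mid in the frame of crate between -0.09 and 0.09 m and z of bottle0_mid in the frame of crate between 0.03 and 0.047 m and angle between each of bottle0_mid, bottle1_mid, bottle2_mid, bottle3_mid, bottle4_mid's own z axis and vertical below 0.15 rad and x of bottle1_mid in the frame of crate between -0.06 and 0.06 m and y of bottle1_mid in the frame of crate between -0.09 and 0.09 m and z of bottle1_mid in the frame of crate between 0.03 and 0.047 m and x of bottle2_mid in the frame of crate between -0.06 and 0.06 m and y of bottle2_mid in the frame of crate between -0.09 and 0.09 m and z of bottle2_mid in the frame of crate between 0.03 and 0.047 m and x of bottle3_mid in the frame of crate between -0.06 and 0.06 m and y of bottle3_mid in the frame of crate between -0.09 and 0.09 m and z of bottle3_mid in the frame of crate between 0.03 and 0.047 m and x of bottle4_mid in the frame of crate between -0.06 and 0.06 m and y of bottle4_mid in the frame of crate between -0.09 and 0.09 m and z of bottle4_mid in the frame of crate between 0.03 and 0.047 m and contact force between each of bottle0, bottle1, bottle2, bottle3, bottle4 and the fingers below 0.05 N), for 0.3 s.
3. the start button is pressed down (at least 4.5 mm of its 6 mm) (value of joint start above 0.0045 m), for 0.05 s.
At the end, for the whole second after the job is handed in: Each bubble's centre is within 3 mm of its vial's centre along the tube; every bottle that is present stands in a crate cell, tilted less than 0.15 rad, its underside within 6 mm of the cell floor, at rest; the start button is up again; the beaker stands upright (within 0.2 rad) (all of step 1 and x of bottle0_mid in the frame of crate between -0.06 and 0.06 m and y of bottle0_mid in the frame of crate between -0.09 and 0.09 m and z of bottle0_mid in the frame of crate between 0.03 and 0.047 m and angle between each of bottle0_mid, bottle1_mid, bottle2_mid, bottle3_mid, bottle4_mid's own z axis and vertical below 0.15 rad and x of bottle1_mid in the frame of crate between -0.06 and 0.06 m and y of bottle1_mid in the frame of crate between -0.09 and 0.09 m and z of bottle1_mid in the frame of crate between 0.03 and 0.047 m and x of bottle2_mid in the frame of crate between -0.06 and 0.06 m and y of bottle2_mid in the frame of crate between -0.09 and 0.09 m and z of bottle2_mid in the frame of crate between 0.03 and 0.047 m and x of bottle3_mid in the frame of crate between -0.06 and 0.06 m and y of bottle3_mid in the frame of crate between -0.09 and 0.09 m and z of bottle3_mid in the frame of crate between 0.03 and 0.047 m and x of bottle4_mid in the frame of crate between -0.06 and 0.06 m and y of bottle4_mid in the frame of crate between -0.09 and 0.09 m and z of bottle4_mid in the frame of crate between 0.03 and 0.047 m and linear speed of each of bottle0, bottle1, bottle2, bottle3, bottle4 below 0.02 m/s and value of joint start below 0.002 m and angle between beaker_mid's own z axis and vertical below 0.2 rad); the robot touches nothing.
It fails at once if the fingers press on the beaker (over 5 N) (contact force between beaker and the fingers above 5 N).
Of bottle0, bottle1, bottle2, bottle3, bottle4 only 3 to 5 are there at a start; the rules pass over those that are not, and their reading is None.
At some moment in a run one of bottle0, bottle1, bottle2, bottle3, bottle4 may be knocked a few centimetres aside while the robot is not near it.
It also fails if it takes over 210 s, if anything falls off the work surface, if the arm or the gripper's body presses on something with over 40 N, if the wrist force passes 120 N, or if a joint passes its speed limit or range.

## Working session

There is one attempt and no reset: what is moved stays moved. The work goes in short steps, Python scripts to look and compute and a tool call to move; the robot and the scene stay as the last step left them, time stands still between calls to the robot, and variables do not carry over. Pictures are saved under pics/ and viewed, at most 14 in all, crops included, and the job is handed in when it is done.

Besides the shell and the picture viewer there is one more tool, called after "Request:" by a JSON object that holds its "name" and its "arguments". drive_tool: Moves the arm, as the interface text tells. Its arguments: {"type":"object","properties":{"steps":{"type":"array","items":{"type":"array","items":{"type":"array","items":{"type":"number"}}}},"force":{"type":"number"}},"required":["steps"]}

```bash
ls; mkdir -p pics; python3 - <<'E'
from station import robot, viewer, ticket
import cv2, numpy as np
s=robot.observe(); print({k:np.round(v,3).tolist() for k,v in s.items()})
for n in ["scene","top"]:
    im=viewer.grab_frame(n); cv2.imwrite(f"pics/{n}0.png",im[:,:,::-1]); 
    p=viewer.camera_params(n); print(n,{k:np.round(v,4).tolist() if not isinstance(v,str) else v for k,v in p.items()})
a=cv2.imread("pics/scene0.png");b=cv2.imread("pics/top0.png")
cv2.imwrite("pics/top0x.png",cv2.resize(b,(800,600),interpolation=cv2.INTER_CUBIC))
E
```

```text
pics
{'time': 0.0, 'q': [-73.775, 7.132, 94.634, -0.002, 78.35, -4.733], 'joint_vel': [-0.02, 0.013, 0.076, -0.024, -0.023, 0.041], 'effort': [-0.001, -41.761, -35.993, 0.077, 0.049, -0.0], 'ee_pos': [0.232, -0.606, 0.227], 'orientation': [[0.934, 0.358, -0.001], [0.358, -0.934, 0.002], [0.0, -0.002, -1.0]], 'force': [0.187, -0.791, -0.499], 'ft_torque': [-0.01, 0.006, -0.003], 'grip_force': 0.0, 'grip_width': 0.095}
scene {'fx': 442.7853, 'fy': 442.7853, 'cx': 257.9272, 'cy': 185.7371, 'position': [0.008, 0.6243, 0.9729], 'attitude': [[-0.7102, -0.4824, 0.5127], [-0.7039, 0.5004, -0.5042], [-0.0133, -0.7189, -0.6949]]}
top {'fx': 401.9163, 'fy': 401.9163, 'cx': 257.7699, 'cy': 194.2995, 'position': [0.4898, 0.0039, 1.387], 'attitude': [[-0.0158, -0.9925, 0.1215], [-0.9998, 0.014, -0.0153], [0.0135, -0.1217, -0.9925]]}
```

View pics/top0x.png

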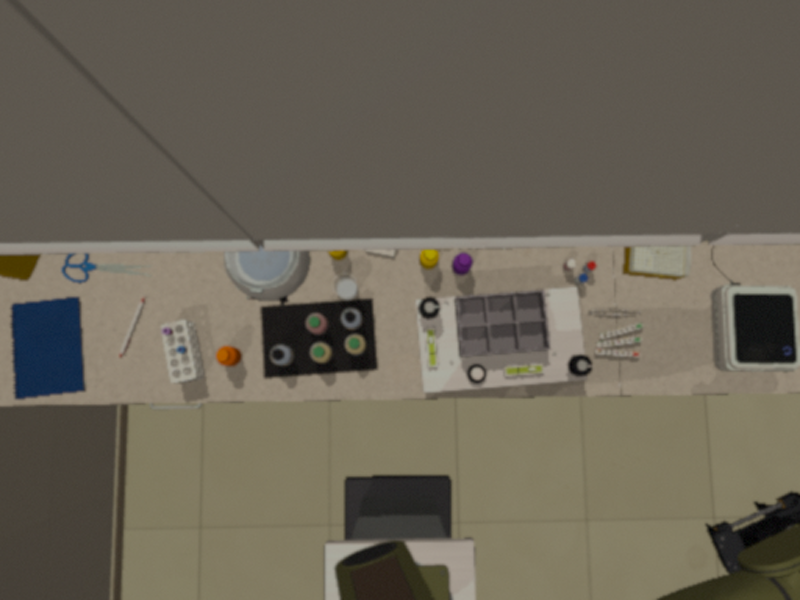

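View pics/scene0.png

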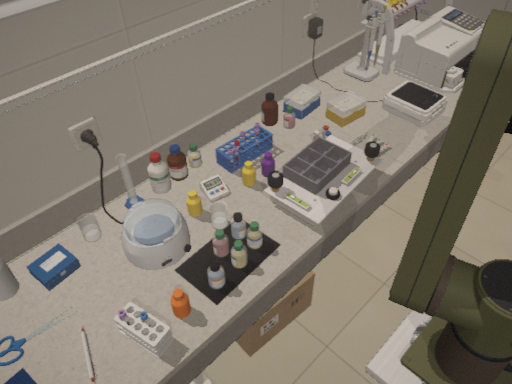

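The top view shows 5 bottles on the mat, at about (316,322), (351,318), (281,354), (320,352) and (355,344) in the 800 px picture. The beaker is at (346,289), knob A at (429,307), knob B at (580,365) and the start button at (477,373). The orange, yellow and purple bottles stand off the mat and are lookalikes.

```bash
cat > h.py <<'E'
from station import robot, viewer, ticket
import cv2, numpy as np
def ray(p,uv):
    R=np.array(p["attitude"]);u=np.array(uv,float)
    x=(u[0]-p["cx"])/p["fx"];y=(u[1]-p["cy"])/p["fy"]
    if p.get("fish"):
        r=np.hypot(x,y); k=np.sin(r)/max(r,1e-9); d=np.array([x*k,y*k,np.cos(r)])
    else: d=np.array([x,y,1.])
    return np.array(p["position"]),R@d
def params(n):
    p=dict(viewer.camera_params(n)); p["fish"]=(n=="wrist"); return p
def plane(p,uv,z):
    c,d=ray(p,uv); return c+d*(z-c[2])/d[2]
def tri(p1,u1,p2,u2):
    c1,d1=ray(p1,u1);c2,d2=ray(p2,u2)
    t=np.linalg.lstsq(np.c_[d1,-d2],c2-c1,rcond=None)[0]
    a=c1+t[0]*d1;b=c2+t[1]*d2
    return (a+b)/2,np.linalg.norm(a-b)
def proj(p,P):
    d=np.array(p["attitude"]).T@(np.array(P)-np.array(p["position"]))
    if p.get("fish"):
        r=np.hypot(d[0],d[1]);th=np.arctan2(r,d[2]);k=th/max(r,1e-9)
        return np.array([p["cx"]+p["fx"]*d[0]*k,p["cy"]+p["fy"]*d[1]*k])
    return np.array([p["cx"]+p["fx"]*d[0]/d[2],p["cy"]+p["fy"]*d[1]/d[2]])
def tool(P,yaw=None):
    """shift in row units (40mm) along the tool axes to reach world P"""
    s=robot.observe();R=np.array(s["orientation"])
    return R.T@(np.array(P)-np.array(s["ee_pos"]))/.04
E
python3 - <<'E'
from h import *
np.set_printoptions(precision=3,suppress=True)
s,t=params("scene"),params("top")
for n,a,b in [("knobA",(276,178),(429,307)),("knobB",(372,148),(580,365)),("start",(333,192),(477,373)),("vialA",(298,201),(432,349)),("vialB",(351,175),(524,371)),
 ("b1",(221,234),(316,321)),("b2",(238,220),(351,317)),("b3",(216,268),(281,354)),("b4",(239,246),(320,351)),("b5",(255,230),(355,343)),("beaker",(220,212),(346,289)),
 ("crateFL",(287,168),(457,356)),("crateFR",(318,191),(549,353)),("crateBR",(350,156),(546,292))]:
    P,e=tri(s,a,t,np.array(b)/1.5625); print(n,P,round(e,4))
print(viewer.camera_params("wrist"))
E
```

```text
knobA [ 0.64  -0.07   0.097] 0.0006
knobB [ 0.517 -0.377  0.098] 0.0025
start [ 0.504 -0.17   0.062] 0.0016
vialA [ 0.556 -0.076  0.057] 0.0024
vialB [ 0.508 -0.268  0.062] 0.0063
b1 [0.617 0.166 0.068] 0.0006
b2 [0.626 0.094 0.058] 0.0021
b3 [0.55  0.242 0.057] 0.002
b4 [0.554 0.159 0.066] 0.0012
b5 [0.57  0.086 0.054] 0.0001
beaker [0.688 0.106 0.052] 0.0034
crateFL [ 0.565 -0.091  0.169] 0.0799
crateFR [ 0.592 -0.321 -0.096] 0.118
crateBR [ 0.637 -0.36   0.015] 0.0985
{'fx': 297.3186396354542, 'fy': 297.3186396354542, 'cx': 257.4895215443854, 'cy': 195.6317477828445, 'position': array([ 0.296, -0.582,  0.383]), 'attitude': array([[ 0.358, -0.906, -0.227],
       [-0.934, -0.348, -0.085],
       [-0.002,  0.242, -0.97 ]])}
```

Request:
{"name": "drive_tool", "arguments": {"steps": [[[0.775, -0.565, -0.21, 0, 0, 0, 0], [0.775, -0.565, -0.21, 0, 0, 0, 0], [0.775, -0.565, -0.21, 0, 0, 0, 0], [0.775, -0.565, -0.21, 0, 0, 0, 0], [0.775, -0.565, -0.21, 0, 0, 0, 0], [0.775, -0.565, -0.21, 0, 0, 0, 0], [0.775, -0.565, -0.21, 0, 0, 0, 0], [0.775, -0.565, -0.21, 0, 0, 0, 0], [0.775, -0.565, -0.21, 0, 0, 0, 0], [0.775, -0.565, -0.21, 0, 0, 0, 0], [0.775, -0.565, -0.21, 0, 0, 0, 0], [0.775, -0.565, -0.21, 0, 0, 0, 0]]]}}

```text
time: 1.1
ee_pos: [0.4833, -0.2188, 0.3295]
orientation: [[0.934, 0.358, -0.0], [0.358, -0.934, 0.0], [-0.0, -0.0, -1.0]]
force: [1.4, -0.9, -0.4]
grip_width: 0.0952
grip_force: 0.0
```

Request:
{"name": "drive_tool", "arguments": {"steps": [[[0, 0, 0, 0, 0, 0.7, 0], [0, 0, 0, 0, 0, 0.7, 0], [0, 0, 0, 0, 0, 0.7, 0], [0, 0, 0, 0, 0, 0.7, 0], [0, 0, 0, 0, 0, 0.7, 0], [0, 0, 0, 0, 0, 0.7, 0], [0, 0, 0, 0, 0, 0, 0], [0, 0, 0, 0, 0, 0, 0]]]}}

```text
time: 1.77
ee_pos: [0.4827, -0.2206, 0.329]
orientation: [[1.0, 0.001, -0.001], [0.001, -1.0, 0.0], [-0.001, -0.0, -1.0]]
force: [-0.1, 0.8, 0.4]
grip_width: 0.0952
grip_force: 0.0
```

```bash
python3 - <<'E'
from h import *
s=robot.observe(); print(s["time"],s["ee_pos"],s["orientation"],s["q"])
p=params("wrist");np.save("w1.npy",p,allow_pickle=True)
im=viewer.grab_frame("wrist");cv2.imwrite("pics/w1.png",im[:,:,::-1])
cv2.imwrite("pics/w1x.png",cv2.resize(im[:,:,::-1],(800,600),interpolation=cv2.INTER_CUBIC))
for P in [[.64,-.07,.097],[.517,-.377,.098],[.504,-.17,.062]]: print(proj(p,P)*1.5625)
E
```

```text
1.7667 [ 0.48268138 -0.22056173  0.32899718] [[ 9.99999410e-01  8.38004996e-04 -6.91544271e-04]
 [ 8.38303825e-04 -9.99999555e-01  4.31941531e-04]
 [-6.91181995e-04 -4.32521000e-04 -9.99999668e-01]] [-3.03556017e+01 -1.06182152e+01  1.02329520e+02  1.33224742e-03
  8.83353925e+01  5.95963363e+01]
[228.8034577   96.40949513]
[581.8030123  236.47820923]
[347.79638341 243.43427762]
```

View pics/w1x.png

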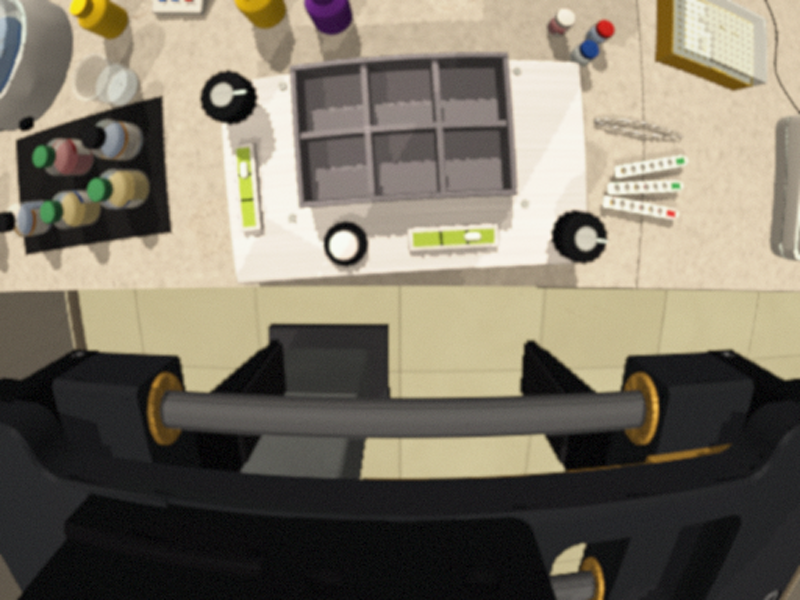

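```bash
cat >> h.py <<'E'
def vials(im,p,z=.052,save=None):
    """im RGB. bubble offset from vial centre (mm, along tube) per vial"""
    S=6;out={}
    hsv=cv2.cvtColor(im,cv2.COLOR_RGB2HSV)
    g=cv2.inRange(hsv,(28,120,90),(45,255,255))
    g[int(p["cy"]*1.2):]=0
    n,l,st,c=cv2.connectedComponentsWithStats(cv2.morphologyEx(g,cv2.MORPH_CLOSE,np.ones((9,9))))
    for i in range(1,n):
        if st[i,4]<150: continue
        m=(l==i).astype(np.uint8)
        pts=np.argwhere(m>0)[:,::-1]
        W=np.array([plane(p,u,z)[:2] for u in pts]); r=cv2.minAreaRect((W*1000).astype(np.float32))
        box=cv2.boxPoints(r);e=sorted([(np.linalg.norm(box[k]-box[(k+1)%4]),tuple(box[(k+1)%4]-box[k])) for k in range(2)])[-1]
        ax=np.array(e[1])/e[0]; C=np.array(r[0])
        name="A" if abs(ax[0])>abs(ax[1]) else "B"
        if ax[0 if name=="A" else 1]<0: ax=-ax
        x,y,w,h=st[i,:4]
        # bubble: pale pixels inside
        ys,xs=np.mgrid[y*S:(y+h)*S,x*S:(x+w)*S]/S-.5+.5/S
        sub=cv2.remap(im,xs.astype(np.float32),ys.astype(np.float32),cv2.INTER_CUBIC)
        mm=cv2.remap(m,xs.astype(np.float32),ys.astype(np.float32),cv2.INTER_NEAREST)
        bl=sub[:,:,2].astype(int)
        q=np.argwhere((bl>150)&(mm>0))
        lk=np.argwhere((sub.max(2)<110)&(mm>0))
        f=lambda q:np.array([(plane(p,(xs[a,b],ys[a,b]),z)[:2]*1000-C)@ax for a,b in q]) if len(q) else np.array([0.])
        B=f(q);L=f(lk)
        out[name]=dict(C=C/1000,ax=ax,len=e[0],bub=np.median(B),bext=(np.percentile(B,3),np.percentile(B,97)),nb=len(B),lines=np.round(np.percentile(L,[5,50,95]),1),nl=len(L),center=plane(p,(x+w/2,y+h/2),z))
    return out
def circ(im,p,P,z,rad,th):
    """dark blob near projected P -> plane point by minEnclosingCircle"""
    u=proj(p,P);R=int(rad);x0,y0=(u-R).astype(int).clip(0);x1,y1=(u+R).astype(int)
    s=(im[y0:y1,x0:x1].max(2)<th).astype(np.uint8)
    cs=cv2.findContours(s,cv2.RETR_EXTERNAL,cv2.CHAIN_APPROX_NONE)[0]
    k=max(cs,key=cv2.contourArea);(cx,cy),r=cv2.minEnclosingCircle(k)
    c=np.array([cx+x0,cy+y0]);return c,r,plane(p,c,z)
E
python3 - <<'E'
from h import *
np.set_printoptions(precision=4,suppress=True)
p=np.load("w1.npy",allow_pickle=True).item();im=cv2.imread("pics/w1.png")[:,:,::-1].copy()
for k,v in vials(im,p).items(): print(k,v)
for n,P in [("A",[.64,-.07,.097]),("B",[.517,-.377,.098])]: print(n,circ(im,p,P,.09,26,60))
# white index caps of the knobs
for uv in [(218,95),(577,237),(345,244)]: print(plane(p,np.array(uv)/1.5625,.098 if uv[0]!=345 else .062))
# crate top outer corners z=.042+?+.04
for uv in [(292,66),(507,55),(515,193),(303,206)]: print("crate",plane(p,np.array(uv)/1.5625,.085))
E
```

```text
A {'C': array([ 0.5601, -0.0696]), 'ax': array([0.9978, 0.0669], dtype=float32), 'len': np.float32(75.15019), 'bub': np.float64(24.454473285720127), 'bext': (np.float64(23.95754837850983), np.float64(24.844696886702756)), 'nb': 41, 'lines': array([0., 0., 0.]), 'nl': 1, 'center': array([ 0.559 , -0.0705,  0.052 ])}
B {'C': array([ 0.5093, -0.2677]), 'ax': array([-0.0665,  0.9978], dtype=float32), 'len': np.float32(74.294304), 'bub': np.float64(-17.75459634547462), 'bext': (np.float64(-24.563635185938033), np.float64(-10.757152241813031)), 'nb': 1715, 'lines': array([0., 0., 0.]), 'nl': 1, 'center': array([ 0.5086, -0.2682,  0.052 ])}
A (array([146. ,  62.5]), 17.007450103759766, array([ 0.6405, -0.0667,  0.09  ]))
B (array([370.175 , 151.2833]), 16.71319580078125, array([ 0.5163, -0.3769,  0.09  ]))
[ 0.6422 -0.06    0.098 ]
[ 0.5164 -0.3724  0.098 ]
[ 0.5035 -0.1674  0.062 ]
crate [ 0.6657 -0.1238  0.085 ]
crate [ 0.676  -0.3108  0.085 ]
crate [ 0.552  -0.3176  0.085 ]
crate [ 0.5399 -0.1339  0.085 ]
```

The wrist view shows knob A at (229,96), knob B at (580,237), the button at (346,244), bubble A at (243,168) and bubble B at (472,237). I'll enlarge the vials and knobs next.

```bash
python3 - <<'E'
from h import *
np.set_printoptions(precision=4,suppress=True)
p=np.load("w1.npy",allow_pickle=True).item();im=cv2.imread("pics/w1.png")
a=im[40:156,125:185];b=im[120:180,255:400]
print(im[95:112,150:160].min(2))
A=cv2.resize(a,None,fx=5,fy=5,interpolation=cv2.INTER_CUBIC);B=cv2.resize(b,None,fx=3.4,fy=3.4,interpolation=cv2.INTER_CUBIC)
c=np.zeros((600,800,3),np.uint8);c[:580,:300]=A;c[:B.shape[0],305:305+B.shape[1]]=B[:,:495]
cv2.imwrite("pics/c1.png",c)
E
```

```text
[[151 122  96  80  80  77  70  67  68 104]
 [142 107  68  58  54  56  52  53  53  91]
 [143 101  65  50  53  50  51  53  55  90]
 [157 114  65  53  49  51  52  53  57  90]
 [190 134  74  51  48  57  54  53  57  88]
 [213 153  87  58  51  53  51  53  55  86]
 [222 174 103  64  61  56  55  53  56  91]
 [225 182 113  75  73  84  83  72  66  91]
 [227 191 125  98 126 147 143 118  88 100]
 [226 195 138 140 195 217 208 166 116 107]
 [227 198 146 166 227 240 232 191 134 108]
 [230 200 152 178 232 242 231 194 137 104]
 [229 199 152 174 231 239 232 196 140 108]
 [229 198 150 167 230 239 233 199 141 107]
 [229 204 153 168 228 240 234 204 146 105]
 [231 213 159 165 226 240 234 208 152 100]
 [232 216 156 156 215 236 234 204 149  93]]
```

View pics/c1.png

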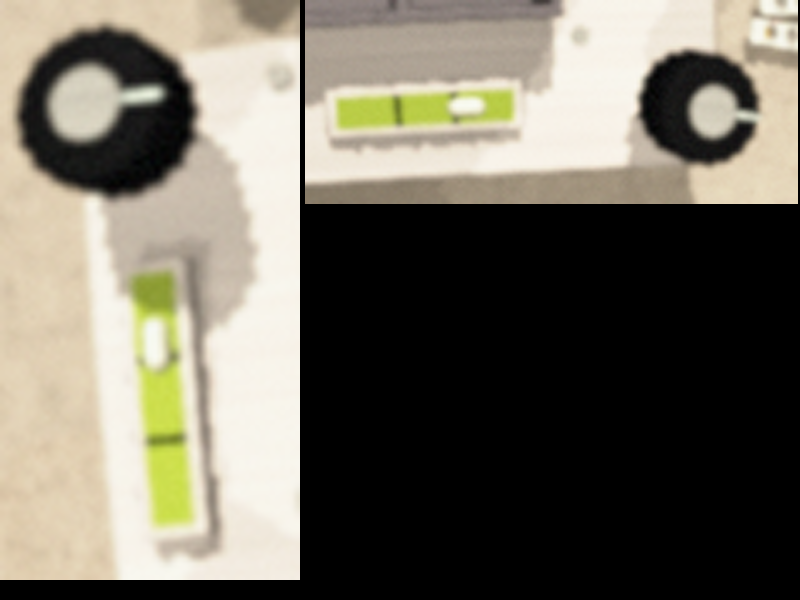

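Both bubbles are off centre. Bubble A is about +16 mm out, so knob A turns anticlockwise by about 92°. Bubble B is about -17 mm out, so knob B turns anticlockwise by about 97°. I'll go above knob A for a closer fix.

Request:
{"name": "drive_tool", "arguments": {"steps": [[[0.49, -0.64, 0.45, 0, 0, 0, 0.37], [0.49, -0.64, 0.45, 0, 0, 0, 0.37], [0.49, -0.64, 0.45, 0, 0, 0, 0.37], [0.49, -0.64, 0.45, 0, 0, 0, 0.37], [0.49, -0.64, 0.45, 0, 0, 0, 0.37], [0.49, -0.64, 0.45, 0, 0, 0, 0.37], [0, 0, 0, 0, 0, 0, 0.37], [0, 0, 0, 0, 0, 0, 0.37]]], "force": 15}}

```text
time: 2.48
ee_pos: [0.6001, -0.0658, 0.2193]
orientation: [[1.0, 0.003, -0.004], [0.003, -1.0, 0.0], [-0.004, -0.0, -1.0]]
force: [-0.0, -0.3, -0.5]
grip_width: 0.0602
grip_force: 0.0
```

```bash
cat >> h.py <<'E'
def knobtop(im,p,P,z=.098,rad=40):
    """grey disc of a knob top: low-saturation mid-grey blob surrounded by black, near P"""
    u=proj(p,P);x0,y0=(u-rad).astype(int).clip(0);x1,y1=(u+rad).astype(int)
    s=im[y0:y1,x0:x1]
    dark=(s.max(2)<75).astype(np.uint8)
    cs=cv2.findContours(dark,cv2.RETR_EXTERNAL,cv2.CHAIN_APPROX_NONE)[0]
    k=max(cs,key=cv2.contourArea);fill=np.zeros_like(dark);cv2.drawContours(fill,[cv2.convexHull(k)],-1,1,-1)
    g=((s.min(2)>110)&(fill>0)).astype(np.uint8);g=cv2.morphologyEx(g,cv2.MORPH_OPEN,np.ones((5,5)))
    n,l,st,c=cv2.connectedComponentsWithStats(g)
    i=1+np.argmax(st[1:,4]);(sx,sy),r=cv2.minEnclosingCircle(k)
    uv=c[i]+[x0,y0];return uv,st[i],plane(p,uv,z),(sx+x0,sy+y0,r),plane(p,(sx+x0,sy+y0),z-.012)
def shot(name):
    p=params("wrist");im=viewer.grab_frame("wrist");cv2.imwrite(f"pics/{name}.png",im[:,:,::-1]);np.save(f"pics/{name}.npy",p,allow_pickle=True);return im,p
def load(name):
    return cv2.imread(f"pics/{name}.png")[:,:,::-1].copy(),np.load(f"pics/{name}.npy",allow_pickle=True).item()
E
python3 - <<'E'
from h import *
np.set_printoptions(precision=4,suppress=True)
im,p=shot("w2")
print(robot.observe()["ee_pos"],proj(p,[.641,-.066,.098]),knobtop(im,p,[.641,-.066,.09],rad=60))
E
```

```text
[ 0.6004 -0.0669  0.2209] [258.3902 151.7514] (array([260.5952, 153.9071]), array([ 52,  53,  23,  23, 420], dtype=int32), array([ 0.639 , -0.0681,  0.098 ]), (np.float64(260.4000015258789), np.float64(153.0), 23.894866943359375), array([ 0.6386, -0.068 ,  0.086 ]))
```

View pics/w2.png

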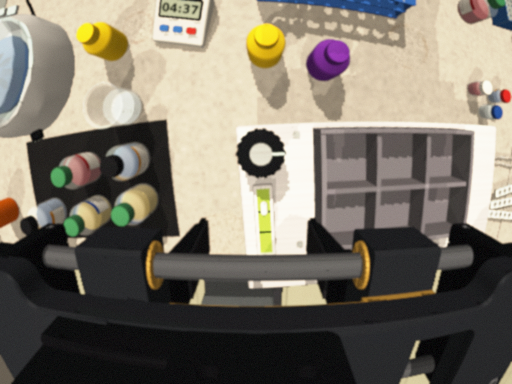

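Knob A is at (260,153) px, which gives (0.639,-0.068). I'll descend and grip it.

Request:
{"name": "drive_tool", "arguments": {"steps": [[[0.96, 0.03, 0, 0, 0, 0, 0.37], [0, 0, 0.9, 0, 0, 0, 0.37], [0, 0, 0.9, 0, 0, 0, 0.37], [0, 0, 0.9, 0, 0, 0, 0.37], [0, 0, 0.9, 0, 0, 0, 0.37], [0, 0, 0, 0, 0, 0, 0.37], [0, 0, 0, 0, 0, 0, 1], [0, 0, 0, 0, 0, 0, 1], [0, 0, 0, 0, 0, 0, 1], [0, 0, 0, 0, 0, 0, 1]]], "force": 15}}

```text
time: 3.37
ee_pos: [0.6414, -0.0684, 0.0818]
orientation: [[1.0, -0.001, 0.007], [-0.001, -1.0, 0.0], [0.007, -0.0, -1.0]]
force: [-0.3, 2.5, 4.6]
grip_width: 0.0437
grip_force: 15.0
```

Request:
{"name": "drive_tool", "arguments": {"steps": [[[0, 0, 0, 0, 0, -1, 1], [0, 0, 0, 0, 0, -1, 1], [0, 0, 0, 0, 0, -1, 1], [0, 0, 0, 0, 0, -1, 1], [0, 0, 0, 0, 0, -1, 1], [0, 0, 0, 0, 0, -1, 1], [0, 0, 0, 0, 0, -1, 1], [0, 0, 0, 0, 0, -1, 1], [0, 0, 0, 0, 0, -1, 1], [0, 0, 0, 0, 0, -1, 1], [0, 0, 0, 0, 0, 0, 1]]]}}

```text
time: 4.28
ee_pos: [0.6411, -0.0673, 0.0814]
orientation: [[0.641, 0.768, 0.006], [0.768, -0.641, 0.001], [0.004, 0.003, -1.0]]
force: [-0.8, 4.9, 5.2]
grip_width: 0.044
grip_force: 15.0
```

Request:
{"name": "drive_tool", "arguments": {"steps": [[[0, 0, 0, 0, 0, -1, 1], [0, 0, 0, 0, 0, -1, 1], [0, 0, 0, 0, 0, -1, 1], [0, 0, 0, 0, 0, -1, 1], [0, 0, 0, 0, 0, -1, 1], [0, 0, 0, 0, 0, -1, 1], [0, 0, 0, 0, 0, -1, 1], [0, 0, 0, 0, 0, -1, 1], [0, 0, 0, 0, 0, -0.5, 1], [0, 0, 0, 0, 0, 0, 1], [0, 0, 0, 0, 0, 0, 1]]]}}

```text
time: 5.2
ee_pos: [0.6403, -0.067, 0.0811]
orientation: [[-0.044, 0.999, 0.003], [0.999, 0.044, 0.002], [0.002, 0.003, -1.0]]
force: [-3.6, 5.5, 5.3]
grip_width: 0.0438
grip_force: 15.0
```

```bash
python3 - <<'E'
from h import *
im=viewer.grab_frame("scene");c=im[120:240,240:400][:,:,::-1];cv2.imwrite("pics/s2.png",cv2.resize(c,(800,600),interpolation=cv2.INTER_CUBIC))
s=robot.observe();print(s["q"],s["ee_pos"])
E
```

```text
[-10.80830884  13.60351524 102.05217882   0.14883297  64.19109581
 -13.37062886] [ 0.64024163 -0.06699857  0.08107541]
```

Request:
{"name": "drive_tool", "arguments": {"steps": [[[0, 0, 0, 0, 0, 0, 0.37], [0, 0, 0, 0, 0, 0, 0.37], [0, 0, 0, 0, 0, 0, 0.37], [0, 0, -0.6, 0, 0, 0, 0.37], [0, 0, -0.6, 0, 0, 1, 0.37], [0, 0, -0.6, 0, 0, 1, 0.37], [0, 0, -0.6, 0, 0, 1, 0.37], [0, 0, -0.6, 0, 0, 1, 0.37], [0, 0, -0.6, 0, 0, 1, 0.37], [0, 0, 0, 0, 0, 1, 0.37], [0, 0, 0, 0, 0, 1, 0.37], [0, 0, 0, 0, 0, 1, 0.37]]]}}

```text
time: 6.25
ee_pos: [0.6394, -0.0689, 0.2228]
orientation: [[0.613, 0.79, 0.002], [0.79, -0.613, -0.001], [0.001, 0.002, -1.0]]
force: [-0.5, -0.3, -0.9]
grip_width: 0.06
grip_force: 0.0
```

Request:
{"name": "drive_tool", "arguments": {"steps": [[[0, 0, 0, 0, 0, 1, 0.37], [0, 0, 0, 0, 0, 1, 0.37], [0, 0, 0, 0, 0, 1, 0.37], [0, 0, 0, 0, 0, 1, 0.37], [0, 0, 0, 0, 0, 1, 0.37], [0, 0, 0, 0, 0, 1, 0.37], [0, 0, 0, 0, 0, 1, 0.37], [0, 0, 0, 0, 0, 1, 0.37], [0, 0, 0, 0, 0, 1, 0.37], [0, 0, 0, 0, 0, 1, 0.37], [0, 0, 0, 0, 0, 0, 0.37], [0, 0, 0, 0, 0, 0, 0.37]]]}}

```text
time: 7.25
ee_pos: [0.639, -0.0687, 0.2217]
orientation: [[0.999, 0.045, 0.0], [0.045, -0.999, -0.0], [0.0, 0.0, -1.0]]
force: [0.5, -0.3, 0.1]
grip_width: 0.0602
grip_force: 0.0
```

Request:
{"name": "drive_tool", "arguments": {"steps": [[[-0.488, 0.829, 0, 0, 0, 0, 0.37], [-0.488, 0.829, 0, 0, 0, 0, 0.37], [-0.488, 0.829, 0, 0, 0, 0, 0.37], [-0.488, 0.829, 0, 0, 0, 0, 0.37], [0, 0, 0, 0, 0, 0, 0.37], [0, 0, 0, 0, 0, 0, 0.37]]]}}

```text
time: 7.75
ee_pos: [0.5659, -0.206, 0.2217]
orientation: [[0.999, 0.041, 0.0], [0.041, -0.999, -0.0], [0.0, 0.0, -1.0]]
force: [0.7, 0.7, -0.2]
grip_width: 0.0596
grip_force: 0.0
```

```bash
python3 - <<'E'
from h import *
im,p=shot("w3");cv2.imwrite("pics/w3x.png",cv2.resize(im[:,:,::-1],(800,600),interpolation=cv2.INTER_CUBIC))
E
```

```text
(no output)
```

View pics/w3x.png

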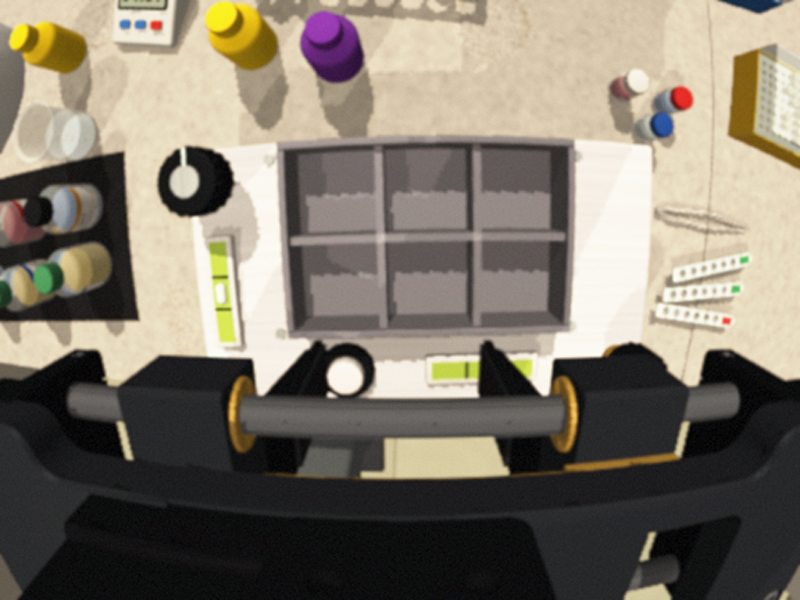

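Request:
{"name": "drive_tool", "arguments": {"steps": [[[-0.488, 0.829, 0, 0, 0, 0, 0.37], [-0.488, 0.829, 0, 0, 0, 0, 0.37], [-0.488, 0.829, 0, 0, 0, 0, 0.37], [-0.488, 0.829, 0, 0, 0, 0, 0.37], [-0.488, 0.829, 0, 0, 0, 0, 0.37], [0, 0, 0, 0, 0, 0, 0.37], [0, 0, 0, 0, 0, 0, 0.37]]]}}

```text
time: 8.38
ee_pos: [0.4763, -0.3746, 0.2214]
orientation: [[0.999, 0.042, 0.0], [0.042, -0.999, 0.0], [0.0, -0.0, -1.0]]
force: [1.1, 1.1, -0.4]
grip_width: 0.0601
grip_force: 0.0
```

```bash
python3 - <<'E'
from h import *
np.set_printoptions(precision=4,suppress=True)
im,p=shot("w4")
print(robot.observe()["ee_pos"],proj(p,[.517,-.377,.098]),knobtop(im,p,[.517,-.377,.09],rad=60))
E
```

```text
[ 0.4769 -0.3736  0.2213] [262.4446 152.4384] (array([261.6421, 153.467 ]), array([ 49,  52,  22,  22, 394], dtype=int32), array([ 0.516 , -0.3763,  0.098 ]), (np.float64(261.7958526611328), np.float64(152.63000869750977), 23.82707405090332), array([ 0.5156, -0.3766,  0.086 ]))
```

Bubble A now lies between its lines: bubble at (221,293), lines at 277 and 312. Next is knob B.

Request:
{"name": "drive_tool", "arguments": {"steps": [[[0.97, 0.12, 0, 0, 0, 0, 0.37], [0, 0, 0.9, 0, 0, 0, 0.37], [0, 0, 0.9, 0, 0, 0, 0.37], [0, 0, 0.9, 0, 0, 0, 0.37], [0, 0, 0.9, 0, 0, 0, 0.37], [0, 0, 0, 0, 0, 0, 0.37], [0, 0, 0, 0, 0, 0, 1], [0, 0, 0, 0, 0, 0, 1], [0, 0, 0, 0, 0, 0, 1], [0, 0, 0, 0, 0, 0, 1]]]}}

```text
time: 9.27
ee_pos: [0.5171, -0.3768, 0.0807]
orientation: [[0.999, 0.043, 0.004], [0.043, -0.999, -0.0], [0.004, 0.0, -1.0]]
force: [1.6, 6.4, 3.3]
grip_width: 0.0439
grip_force: 15.0
```

Request:
{"name": "drive_tool", "arguments": {"steps": [[[0, 0, 0, 0, 0, -1, 1], [0, 0, 0, 0, 0, -1, 1], [0, 0, 0, 0, 0, -1, 1], [0, 0, 0, 0, 0, -1, 1], [0, 0, 0, 0, 0, -1, 1], [0, 0, 0, 0, 0, -1, 1], [0, 0, 0, 0, 0, -1, 1], [0, 0, 0, 0, 0, -1, 1], [0, 0, 0, 0, 0, -1, 1], [0, 0, 0, 0, 0, -1, 1], [0, 0, 0, 0, 0, 0, 1]]]}}

```text
time: 10.18
ee_pos: [0.5169, -0.3766, 0.0803]
orientation: [[0.607, 0.795, 0.004], [0.795, -0.607, 0.0], [0.002, 0.003, -1.0]]
force: [3.1, 4.3, 2.4]
grip_width: 0.0436
grip_force: 15.0
```

Request:
{"name": "drive_tool", "arguments": {"steps": [[[0, 0, 0, 0, 0, -1, 1], [0, 0, 0, 0, 0, -1, 1], [0, 0, 0, 0, 0, -1, 1], [0, 0, 0, 0, 0, -1, 1], [0, 0, 0, 0, 0, -1, 1], [0, 0, 0, 0, 0, -1, 1], [0, 0, 0, 0, 0, -1, 1], [0, 0, 0, 0, 0, -1, 1], [0, 0, 0, 0, 0, -1, 1], [0, 0, 0, 0, 0, -0.5, 1], [0, 0, 0, 0, 0, 0, 1], [0, 0, 0, 0, 0, 0, 1]]]}}

```text
time: 11.18
ee_pos: [0.5166, -0.3767, 0.08]
orientation: [[-0.173, 0.985, 0.003], [0.985, 0.173, 0.0], [-0.0, 0.003, -1.0]]
force: [2.1, 4.7, 1.5]
grip_width: 0.0438
grip_force: 15.0
```

Request:
{"name": "drive_tool", "arguments": {"steps": [[[0, 0, 0, 0, 0, 0, 0.37], [0, 0, 0, 0, 0, 0, 0.37], [0, 0, 0, 0, 0, 0, 0.37], [0, 0, -0.6, 0, 0, 0, 0.37], [0, 0, -0.6, 0, 0, 1, 0.37], [0, 0, -0.6, 0, 0, 1, 0.37], [0, 0, -0.6, 0, 0, 1, 0.37], [0, 0, -0.6, 0, 0, 1, 0.37], [0, 0, -0.6, 0, 0, 1, 0.37], [0, 0, 0, 0, 0, 1, 0.37], [0, 0, 0, 0, 0, 1, 0.37], [0, 0, 0, 0, 0, 1, 0.37]]]}}

```text
time: 12.18
ee_pos: [0.5153, -0.3779, 0.2229]
orientation: [[0.505, 0.863, 0.002], [0.863, -0.505, -0.002], [-0.001, 0.002, -1.0]]
force: [0.0, -0.2, 0.3]
grip_width: 0.0599
grip_force: 0.0
```

Request:
{"name": "drive_tool", "arguments": {"steps": [[[0, 0, 0, 0, 0, 1, 0.37], [0, 0, 0, 0, 0, 1, 0.37], [0, 0, 0, 0, 0, 1, 0.37], [0, 0, 0, 0, 0, 1, 0.37], [0, 0, 0, 0, 0, 1, 0.37], [0, 0, 0, 0, 0, 1, 0.37], [0, 0, 0, 0, 0, 1, 0.37], [0, 0, 0, 0, 0, 1, 0.37], [0, 0, 0, 0, 0, 1, 0.37], [0, 0, 0, 0, 0, 1, 0.37], [0, 0, 0, 0, 0, 1, 0.37], [0, 0, 0, 0, 0, 0, 0.37]]]}}

```text
time: 13.18
ee_pos: [0.515, -0.3777, 0.2219]
orientation: [[0.996, 0.084, 0.0], [0.084, -0.996, -0.001], [0.0, 0.001, -1.0]]
force: [-0.3, -0.3, -0.5]
grip_width: 0.0596
grip_force: 0.0
```

Request:
{"name": "drive_tool", "arguments": {"steps": [[[-0.16, -0.8, -0.32, 0, 0, 0, 0.37], [-0.16, -0.8, -0.32, 0, 0, 0, 0.37], [-0.16, -0.8, -0.32, 0, 0, 0, 0.37], [-0.16, -0.8, -0.32, 0, 0, 0, 0.37], [-0.16, -0.8, -0.32, 0, 0, 0, 0.37], [-0.16, -0.8, -0.32, 0, 0, 0, 0.37], [0, 0, 0, 0, 0, 0, 0.37], [0, 0, 0, 0, 0, 0, 0.37]]]}}

```text
time: 13.85
ee_pos: [0.4606, -0.1887, 0.3001]
orientation: [[0.996, 0.09, 0.003], [0.09, -0.996, -0.002], [0.003, 0.003, -1.0]]
force: [0.6, 0.0, -0.1]
grip_width: 0.06
grip_force: 0.0
```

```bash
python3 - <<'E'
from h import *
np.set_printoptions(precision=4,suppress=True)
im,p=shot("w5")
o=[]
for c in [(.560,-.0705,.052),(.509,-.268,.052)]:
    u=proj(p,c);x,y=u.astype(int)-40;s=im[max(y,0):y+80,x:x+80];print(x,max(y,0));o.append(cv2.resize(s,(400,int(5*s.shape[0])),interpolation=cv2.INTER_CUBIC)[:400])
c=np.zeros((400,800,3),np.uint8)
for i,a in enumerate(o): c[:a.shape[0],i*400:i*400+400]=a
cv2.imwrite("pics/c5.png",c[:,:,::-1])
# crate corners helper + bottle colours later
E
```

```text
137 55
278 104
```

View pics/c5.png

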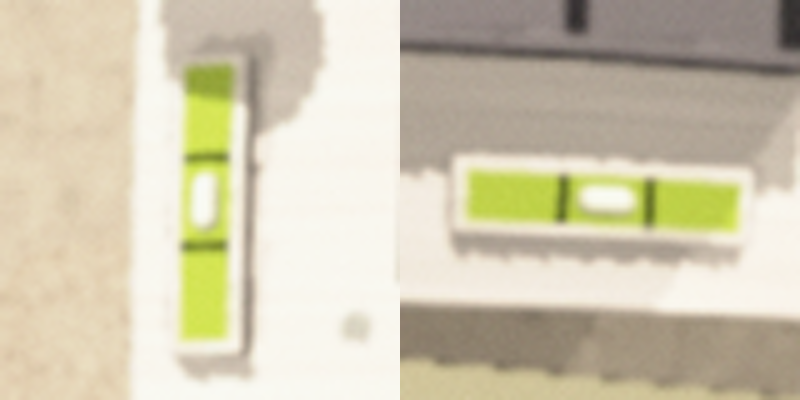

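Both bubbles are centred: A is at 200 with line midpoint 202, and B is at 606 with midpoint 606. Now I'll measure the crate from the earlier shot and look at the mat.

Request:
{"name": "drive_tool", "arguments": {"steps": [[[0.2, -0.95, 0, 0, 0, 0, 0.37], [0.2, -0.95, 0, 0, 0, 0, 0.37], [0.2, -0.95, 0, 0, 0, 0, 0.37], [0.2, -0.95, 0, 0, 0, 0, 0.37], [0.2, -0.95, 0, 0, 0, 0, 0.37], [0.2, -0.95, 0, 0, 0, 0, 0.37], [0.2, -0.95, 0, 0, 0, 0, 0.37], [0.2, -0.95, 0, 0, 0, 0, 0.37], [0.2, -0.95, 0, 0, 0, 0, 0.37], [0, 0, 0, 0, 0, 0, 0.37], [0, 0, 0, 0, 0, 0, 0.37]]]}}

```text
time: 14.82
ee_pos: [0.5029, 0.1584, 0.2967]
orientation: [[0.996, 0.089, -0.003], [0.089, -0.996, -0.001], [-0.003, 0.001, -1.0]]
force: [0.8, -0.2, -0.2]
grip_width: 0.0596
grip_force: 0.0
```

```bash
python3 - <<'E'
from h import *
np.set_printoptions(precision=4,suppress=True)
im,p=load("w3")
hsv=cv2.cvtColor(im,cv2.COLOR_RGB2HSV)
x0,y0,x1,y1=165,75,385,225
m=(im[y0:y1,x0:x1].max(2)<165).astype(np.uint8)
m=cv2.morphologyEx(m,cv2.MORPH_OPEN,np.ones((5,5)))
k=max(cv2.findContours(m,cv2.RETR_EXTERNAL,cv2.CHAIN_APPROX_NONE)[0],key=cv2.contourArea)
for cs in [np.array([(280,143),(574,138),(572,334),(286,336)])/1.5625]:
  for z in (.08,.085,.09):
    Q=np.array([plane(p,c,z)[:2] for c in cs]);print(z,Q.mean(0),[round(np.linalg.norm(Q[i]-Q[(i+1)%4]),4) for i in range(4)], np.degrees(np.arctan2(*(Q[0]-Q[3])[::-1])),np.degrees(np.arctan2((Q[1]-Q[0])[0],-(Q[1]-Q[0])[1])))
print(cv2.boundingRect(k))
# divider crossing point in w3 and w5-style triangulation
p1=np.load("w1.npy",allow_pickle=True).item()
print(tri(p,np.array((474,236))/1.5625,p1,np.array((440,126))/1.5625),tri(p,np.array((381,238))/1.5625,p1,np.array((370,130))/1.5625))
im,p=shot("w6");cv2.imwrite("pics/w6x.png",cv2.resize(im[:300,:,::-1],(800,469),interpolation=cv2.INTER_CUBIC))
print(robot.observe()["ee_pos"])
E
```

```text
0.08 [ 0.6058 -0.2223] [np.float64(0.1922), np.float64(0.1346), np.float64(0.1989), np.float64(0.1295)] 1.9862553734883073 4.144314780517337
0.085 [ 0.6063 -0.222 ] [np.float64(0.1889), np.float64(0.1323), np.float64(0.1955), np.float64(0.1273)] 1.9862553734882962 4.144314780517291
0.09 [ 0.6068 -0.2217] [np.float64(0.1857), np.float64(0.1301), np.float64(0.1922), np.float64(0.1251)] 1.9862553734882946 4.144314780517314
(15, 12, 188, 138)
(array([ 0.6086, -0.2511,  0.08  ]), np.float64(0.0022168007674194393)) (array([ 0.6046, -0.1914,  0.0838]), np.float64(0.0018810108189583775))
[0.5029 0.1573 0.2969]
```

View pics/w6x.png

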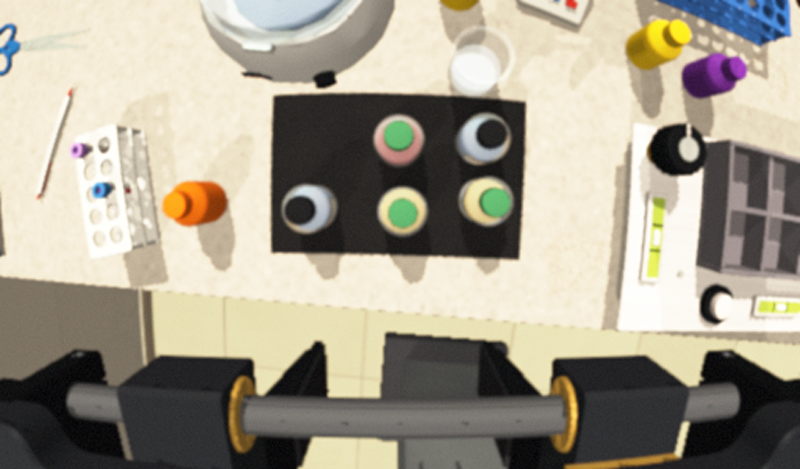

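Five bottles are on the mat, with caps at (398,136) green, (491,133) black, (299,211) black, (403,213) green and (496,202) green. The orange, yellow and purple lookalikes stand off the mat, so they are excluded. The crate is centred at about (0.606,-0.2215) with a yaw of 3.6°.

```bash
cat >> h.py <<'E'
C=np.array([.6063,-.2215]);ex=np.array([.998,.063]);ey=np.array([-.063,.998])
def cell(a,b): return C+a*ex+b*ey
def green(im,p,z=.084):
    hsv=cv2.cvtColor(im,cv2.COLOR_RGB2HSV)
    g=cv2.morphologyEx(cv2.inRange(hsv,(52,90,60),(85,255,255)),cv2.MORPH_OPEN,np.ones((3,3)))
    g[int(p["cy"]*1.15):]=0
    n,l,st,c=cv2.connectedComponentsWithStats(g)
    return [(c[i].round(1),st[i,4],plane(p,c[i],z)[:2]) for i in range(1,n) if st[i,4]>60]
E
python3 - <<'E'
from h import *
np.set_printoptions(precision=4,suppress=True)
im,p=load("w6")
for g in green(im,p): print(g)
for uv in [(398,136),(491,133),(299,211),(403,213),(496,202)]: print(uv,plane(p,np.array(uv)/1.5625,.084))
s=robot.observe()
print(tool([*plane(p,np.array((496,202))/1.5625,.084)[:2],.076]))
E
```

```text
(array([254.8,  86.5]), np.int32(245), array([0.6151, 0.1721]))
(array([316.5, 129.1]), np.int32(256), array([0.5704, 0.091 ]))
(array([257.3, 136. ]), np.int32(243), array([0.5541, 0.1635]))
(398, 136) [0.6144 0.1721 0.084 ]
(491, 133) [0.6251 0.0994 0.084 ]
(299, 211) [0.5492 0.2457 0.084 ]
(403, 213) [0.5538 0.1627 0.084 ]
(496, 202) [0.5703 0.0898 0.084 ]
[1.5442 1.8214 5.5202]
```

Request:
{"name": "drive_tool", "arguments": {"steps": [[[0.515, 0.6, 0.5, 0, 0, 0, 0.37], [0.515, 0.6, 0.5, 0, 0, 0, 0.37], [0.515, 0.6, 0.5, 0, 0, 0, 0.37], [0, 0, 0.8, 0, 0, 0, 0.37], [0, 0, 0.8, 0, 0, 0, 0.37], [0, 0, 0.8, 0, 0, 0, 0.37], [0, 0, 0.8, 0, 0, 0, 0.37], [0, 0, 0.8, 0, 0, 0, 0.37], [0, 0, 0, 0, 0, 0, 0.37], [0, 0, 0, 0, 0, 0, 1], [0, 0, 0, 0, 0, 0, 1], [0, 0, 0, 0, 0, 0, 1]]], "force": 20}}

```text
time: 15.87
ee_pos: [0.5725, 0.0907, 0.0813]
orientation: [[0.996, 0.086, 0.005], [0.086, -0.996, 0.0], [0.005, 0.0, -1.0]]
force: [-0.2, -0.3, -0.5]
grip_width: 0.0453
grip_force: 0.0
```

Request:
{"name": "drive_tool", "arguments": {"steps": [[[0, 0, 0, 0, 0, 0, 1], [0, 0, 0, 0, 0, 0, 1], [0, 0, -0.6, 0, 0, 0, 1], [0, 0, -0.9, 0, 0, 0, 1], [0, 0, -0.9, 0, 0, 0, 1], [0, 0, -0.9, 0, 0, 0, 1], [0, 0, -0.9, 0, 0, 0, 1], [0, 0, 0, 0, 0, 0, 1], [0, 0, 0, 0, 0, 0, 1]]]}}

```text
time: 16.62
ee_pos: [0.5722, 0.0916, 0.2511]
orientation: [[0.996, 0.087, 0.008], [0.087, -0.996, 0.001], [0.008, 0.0, -1.0]]
force: [-0.8, -0.3, -0.8]
grip_width: 0.0006
grip_force: 0.0
```

```bash
python3 - <<'E'
from h import *
np.set_printoptions(precision=3,suppress=True)
s=robot.observe();print(s["ee_pos"],s["q"])
for a,b in [(.03,-.06),(.03,0),(.03,.06),(-.03,-.06),(-.03,0),(-.03,.06)]: c=cell(a,b);print(a,b,c,tool([*c,s["ee_pos"][2]]))
E
```

```text
[0.572 0.092 0.251] [  3.787  -2.838 102.602  -0.001  79.757  88.804]
0.03 -0.06 [ 0.64  -0.279] [0.884 9.389 0.009]
0.03 0 [ 0.636 -0.22 ] [0.92  7.89  0.009]
0.03 0.06 [ 0.632 -0.16 ] [0.956 6.39  0.009]
-0.03 -0.06 [ 0.58  -0.283] [-0.615  9.353 -0.003]
-0.03 0 [ 0.576 -0.223] [-0.579  7.854 -0.003]
-0.03 0.06 [ 0.573 -0.164] [-0.543  6.354 -0.003]
```

Request:
{"name": "drive_tool", "arguments": {"steps": [[[-0.55, -0.55, -0.4, 0, 0, 0, 0.37], [-0.55, -0.55, -0.4, 0, 0, 0, 0.37], [-0.55, -0.55, -0.4, 0, 0, 0, 0.37], [0, 0, 0, 0, 0, 0, 0.37], [0, 0, 0, 0, 0, 0, 0.37]]]}}

```text
time: 17.03
ee_pos: [0.4981, 0.1521, 0.2944]
orientation: [[0.996, 0.089, 0.001], [0.089, -0.996, -0.0], [0.001, 0.0, -1.0]]
force: [-0.7, -0.0, 0.1]
grip_width: 0.0285
grip_force: 0.0
```

```bash
python3 - <<'E'
from h import *
np.set_printoptions(precision=4,suppress=True)
im,p=shot("w7");cv2.imwrite("pics/w7x.png",cv2.resize(im[:300,:,::-1],(800,469),interpolation=cv2.INTER_CUBIC))
print(robot.observe()["ee_pos"])
for g in green(im,p): print(g,tool([*g[2],.072]))
E
```

```text
[0.4984 0.1515 0.2933]
(array([250. ,  82.7]), np.int32(248), array([0.6151, 0.1721])) [ 2.9577 -0.2615  5.5293]
(array([312.4, 125.4]), np.int32(263), array([0.5703, 0.091 ])) [1.6646 1.6587 5.5314]
(array([252.6, 132.5]), np.int32(251), array([0.554 , 0.1635])) [ 1.4174 -0.181   5.5307]
```

View pics/w7x.png

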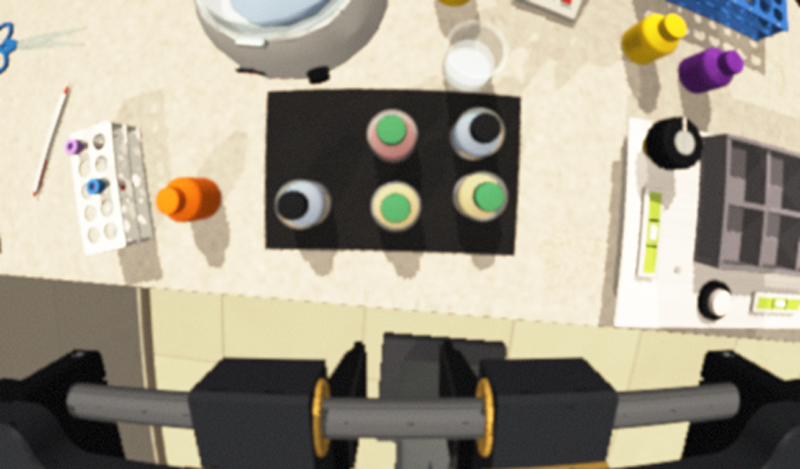

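The bottle is untouched at (488,196). I lifted before the fingers had closed, so I'll repeat with a longer close.

Request:
{"name": "drive_tool", "arguments": {"steps": [[[0.555, 0.555, 0.5, 0, 0, 0, 0.5], [0.555, 0.555, 0.5, 0, 0, 0, 0.5], [0.555, 0.555, 0.5, 0, 0, 0, 0.5], [0, 0, 0.8, 0, 0, 0, 0.5], [0, 0, 0.8, 0, 0, 0, 0.5], [0, 0, 0.8, 0, 0, 0, 0.5], [0, 0, 0.8, 0, 0, 0, 0.5], [0, 0, 0.8, 0, 0, 0, 0.5], [0, 0, 0, 0, 0, 0, 0.5], [0, 0, 0, 0, 0, 0, 1], [0, 0, 0, 0, 0, 0, 1], [0, 0, 0, 0, 0, 0, 1]]]}}

```text
time: 18.08
ee_pos: [0.5729, 0.0906, 0.0767]
orientation: [[0.996, 0.086, 0.004], [0.086, -0.996, 0.0], [0.004, 0.0, -1.0]]
force: [0.3, 0.9, 0.5]
grip_width: 0.0328
grip_force: 0.0
```

Request:
{"name": "drive_tool", "arguments": {"steps": [[[0, 0, 0, 0, 0, 0, 1], [0, 0, 0, 0, 0, 0, 1], [0, 0, 0, 0, 0, 0, 1], [0, 0, 0, 0, 0, 0, 1], [0, 0, 0, 0, 0, 0, 1], [0, 0, -0.5, 0, 0, 0, 1], [0, 0, -0.9, 0, 0, 0, 1], [0, 0, -0.9, 0, 0, 0, 1], [0, 0, -0.9, 0, 0, 0, 1], [0, 0, -0.9, 0, 0, 0, 1], [0, 0, 0, 0, 0, 0, 1]]]}}

```text
time: 19.0
ee_pos: [0.5748, 0.0912, 0.2481]
orientation: [[0.996, 0.087, 0.015], [0.087, -0.996, 0.001], [0.015, 0.0, -1.0]]
force: [1.3, 0.1, 0.6]
grip_width: 0.0245
grip_force: 20.0
```

Request:
{"name": "drive_tool", "arguments": {"steps": [[[0.09, 0.94, 0, 0, 0, 0, 1], [0.09, 0.94, 0, 0, 0, 0, 1], [0.09, 0.94, 0, 0, 0, 0, 1], [0.09, 0.94, 0, 0, 0, 0, 1], [0.09, 0.94, 0, 0, 0, 0, 1], [0.09, 0.94, 0, 0, 0, 0, 1], [0.09, 0.94, 0, 0, 0, 0, 1], [0.09, 0.94, 0, 0, 0, 0, 1], [0.09, 0.94, 0, 0, 0, 0, 1], [0.09, 0.94, 0, 0, 0, 0, 1], [0, 0, 0, 0, 0, 0, 1], [0, 0, 0, 0, 0, 0, 1]]]}}

```text
time: 20.0
ee_pos: [0.6387, -0.2823, 0.2367]
orientation: [[0.997, 0.084, -0.002], [0.084, -0.997, 0.001], [-0.002, -0.002, -1.0]]
force: [0.7, -0.1, -2.0]
grip_width: 0.0245
grip_force: 20.0
```

```bash
python3 - <<'E'
from h import *
np.set_printoptions(precision=3,suppress=True)
s=robot.observe();print(s["ee_pos"],tool([*cell(.03,-.06),.124]))
im,p=shot("w8");cv2.imwrite("pics/w8x.png",cv2.resize(im[:,:,::-1],(800,600),interpolation=cv2.INTER_CUBIC))
E
```

```text
[ 0.639 -0.282  0.237] [ 0.043 -0.062  2.817]
```

View pics/w8x.png

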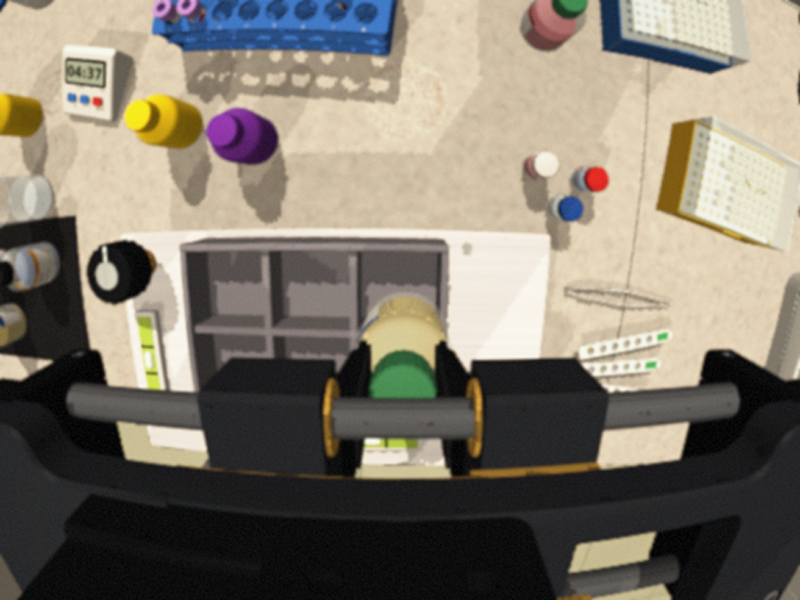

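The bottle hangs upright at (405,340), over the rear right cell. I'll lower and release it.

Request:
{"name": "drive_tool", "arguments": {"steps": [[[0.04, -0.06, 0.7, 0, 0, 0, 1], [0, 0, 0.7, 0, 0, 0, 1], [0, 0, 0.7, 0, 0, 0, 1], [0, 0, 0.4, 0, 0, 0, 1], [0, 0, 0.2, 0, 0, 0, 1], [0, 0, 0.1, 0, 0, 0, 1], [0, 0, 0, 0, 0, 0, 1], [0, 0, 0, 0, 0, 0, 1]]]}}

```text
time: 20.72
ee_pos: [0.642, -0.2764, 0.1314]
orientation: [[0.996, 0.089, 0.003], [0.089, -0.996, -0.001], [0.003, 0.001, -1.0]]
force: [-4.3, 2.7, 13.9]
grip_width: 0.0246
grip_force: 20.0
```

Request:
{"name": "drive_tool", "arguments": {"steps": [[[0, 0, 0, 0, 0, 0, 0.53], [0, 0, 0, 0, 0, 0, 0.53], [0, 0, 0, 0, 0, 0, 0.53], [0, 0, 0, 0, 0, 0, 0.53], [0, 0, -0.5, 0, 0, 0, 0.53], [0, 0, -0.7, 0, 0, 0, 0.53], [0, 0, -0.7, 0, 0, 0, 0.53], [0, 0, -0.7, 0, 0, 0, 0.53], [-0.9, 0, -0.3, 0, 0, 0, 0.53], [-0.9, 0, -0.3, 0, 0, 0, 0.53], [0, 0, 0, 0, 0, 0, 0.53], [0, 0, 0, 0, 0, 0, 0.53]]]}}

```text
time: 21.72
ee_pos: [0.5682, -0.2845, 0.255]
orientation: [[0.996, 0.085, 0.001], [0.085, -0.996, -0.001], [0.001, 0.001, -1.0]]
force: [-0.8, 0.4, -0.3]
grip_width: 0.0445
grip_force: 0.0
```

```bash
python3 - <<'E'
from h import *
np.set_printoptions(precision=4,suppress=True)
s=robot.observe();print(s["ee_pos"])
im,p=shot("w9");cv2.imwrite("pics/w9x.png",cv2.resize(im[:240,100:420,::-1],(800,600),interpolation=cv2.INTER_CUBIC))
for z in (.125,.13,.137,.145):
  for g in green(im,p,z): print(z,g)
print(cell(.03,-.06))
E
```

```text
[ 0.5682 -0.2845  0.255 ]
0.125 (array([254.7, 123.2]), np.int32(474), array([ 0.6359, -0.2757]))
0.13 (array([254.7, 123.2]), np.int32(474), array([ 0.6359, -0.2757]))
0.137 (array([254.7, 123.2]), np.int32(474), array([ 0.6359, -0.2758]))
0.145 (array([254.7, 123.2]), np.int32(474), array([ 0.6359, -0.2759]))
[ 0.64   -0.2795]
```

View pics/w9x.png

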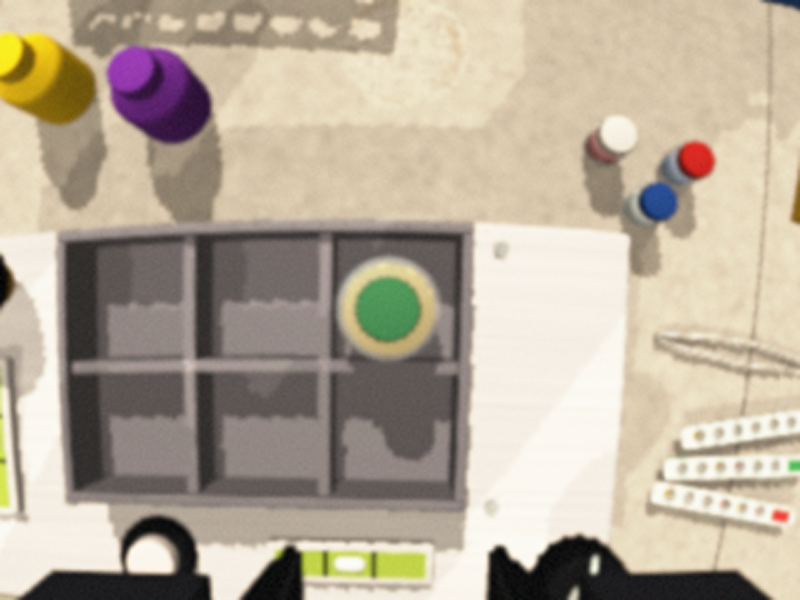

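```bash
cat > cap.py <<'E'
from h import *
np.set_printoptions(precision=2,suppress=True)
def bbox(p,x,y,zt):
    t=np.linspace(0,2*np.pi,60)
    u=np.array([proj(p,(x+.0125*np.cos(a),y+.0125*np.sin(a),z)) for a in t for z in (zt,zt-.026)])
    return np.r_[u.min(0),u.max(0)]
def check(items):
    im=viewer.grab_frame("scene");p=params("scene")
    cv2.imwrite("pics/s_last.png",im[:,:,::-1])
    hsv=cv2.cvtColor(im,cv2.COLOR_RGB2HSV);g=cv2.inRange(hsv,(45,70,40),(90,255,255))
    n,l,st,c=cv2.connectedComponentsWithStats(g)
    for x,y,zs in items:
        u=proj(p,(x,y,zs[0]-.01));i=1+np.argmin(np.linalg.norm(c[1:]-u,axis=1));b=st[i]
        print("obs",b[:5],[b[0],b[1],b[0]+b[2],b[1]+b[3]])
        for z in zs: print("  ",z,bbox(p,x,y,z))
E
python3 - <<'E'
from cap import *
check([(.6151,.1721,[.084]),(.554,.1635,[.084]),(.636,-.2758,[.125,.13,.135,.14,.145])])
E
```

```text
obs [216 230   8   5  29] [np.int32(216), np.int32(230), np.int32(224), np.int32(235)]
   0.084 [214.48 227.99 224.7  241.68]
obs [234 240   9  11  65] [np.int32(234), np.int32(240), np.int32(243), np.int32(251)]
   0.084 [232.82 238.78 242.99 252.79]
obs [320 134   6   4  13] [np.int32(320), np.int32(134), np.int32(326), np.int32(138)]
   0.125 [317.68 136.62 326.52 148.24]
   0.13 [317.81 135.33 326.67 146.99]
   0.135 [317.94 134.04 326.83 145.72]
   0.14 [318.07 132.74 326.98 144.45]
   0.145 [318.2  131.43 327.14 143.18]
```

The first bottle is seated upright in the rear right cell at (388,308). It touched down with base z about 0.057, and I'll compare that against the next bottles. Back to the mat.

Request:
{"name": "drive_tool", "arguments": {"steps": [[[-0.064, -0.92, -0.08, 0, 0, 0, 0.5], [-0.064, -0.92, -0.08, 0, 0, 0, 0.5], [-0.064, -0.92, -0.08, 0, 0, 0, 0.5], [-0.064, -0.92, -0.08, 0, 0, 0, 0.5], [-0.064, -0.92, -0.08, 0, 0, 0, 0.5], [-0.064, -0.92, -0.08, 0, 0, 0, 0.5], [-0.064, -0.92, -0.08, 0, 0, 0, 0.5], [-0.064, -0.92, -0.08, 0, 0, 0, 0.5], [-0.064, -0.92, -0.08, 0, 0, 0, 0.5], [-0.064, -0.92, -0.08, 0, 0, 0, 0.5], [-0.064, -0.92, -0.08, 0, 0, 0, 0.5], [-0.064, -0.92, -0.08, 0, 0, 0, 0.5]]]}}

```text
time: 22.82
ee_pos: [0.4999, 0.1554, 0.2918]
orientation: [[0.996, 0.087, -0.002], [0.087, -0.996, -0.0], [-0.002, -0.0, -1.0]]
force: [0.6, -0.6, -0.0]
grip_width: 0.0474
grip_force: 0.0
```

Request:
{"name": "drive_tool", "arguments": {"steps": [[[0, 0, 0, 0, 0, 0, 0.5], [0, 0, 0, 0, 0, 0, 0.5], [0, 0, 0, 0, 0, 0, 0.5]]]}}

```text
time: 23.07
ee_pos: [0.5004, 0.1531, 0.2917]
orientation: [[0.996, 0.088, -0.002], [0.088, -0.996, -0.001], [-0.002, 0.001, -1.0]]
force: [-0.1, -1.2, 0.1]
grip_width: 0.0474
grip_force: 0.0
```

```bash
cat >> h.py <<'E'
MAT=[(.49,.03),(.49,.29),(.655,.29),(.655,.03)]
def blackcaps(im,p,z=.084):
    """light bodies on the black mat; the dark hole in each body's filled hull = black cap"""
    poly=np.array([proj(p,(*q,.03)) for q in MAT]).astype(np.int32)
    m=np.zeros(im.shape[:2],np.uint8);cv2.fillPoly(m,[poly],1);m[int(p["cy"]*1.1):]=0
    b=((im.max(2)>100)&(m>0)).astype(np.uint8);b=cv2.morphologyEx(b,cv2.MORPH_OPEN,np.ones((3,3)))
    out=[]
    for k in cv2.findContours(b,cv2.RETR_EXTERNAL,cv2.CHAIN_APPROX_NONE)[0]:
        if not 250<cv2.contourArea(cv2.convexHull(k))<2500: continue
        (x,y),r=cv2.minEnclosingCircle(k)
        if r>35: continue
        f=np.zeros_like(b);cv2.circle(f,(int(x),int(y)),int(r),1,-1)
        d=((im.max(2)<75)&(f>0)).astype(np.uint8);d=cv2.morphologyEx(d,cv2.MORPH_OPEN,np.ones((7,7)))
        n,l,st,c=cv2.connectedComponentsWithStats(d)
        out.append((np.round((x,y,r),1),[(c[i].round(1),st[i,4],plane(p,c[i],z)[:2].round(4)) for i in range(1,n)]))
    return out
E
python3 - <<'E'
from h import *
np.set_printoptions(precision=4,suppress=True)
im,p=shot("w10")
s=robot.observe();print(s["ee_pos"])
for g in green(im,p): print(g,tool([g[2][0]-.002,g[2][1],.072]))
for o in blackcaps(im,p): print(o)
E
```

```text
[0.5005 0.1525 0.2918]
(array([250.5,  83.8]), np.int32(259), array([0.6152, 0.172 ])) [ 2.8577 -0.2454  5.4897]
(array([253.2, 134.1]), np.int32(246), array([0.554 , 0.1634])) [ 1.3155 -0.1641  5.4921]
(array([253.2, 132.1,  16.3]), [])
(array([193.3, 131.6,  17.6]), [(array([186.6, 132.5]), np.int32(255), array([0.5501, 0.2456]))])
(array([250.8,  86.5,  16.6]), [])
(array([306.1,  86.5,  17.5]), [(array([310.9,  82.8]), np.int32(253), array([0.6243, 0.0992]))])
```

Request:
{"name": "drive_tool", "arguments": {"steps": [[[0.66, -0.08, 0.5, 0, 0, 0, 0.5], [0.66, -0.08, 0.5, 0, 0, 0, 0.5], [0, 0, 0.9, 0, 0, 0, 0.5], [0, 0, 0.9, 0, 0, 0, 0.5], [0, 0, 0.9, 0, 0, 0, 0.5], [0, 0, 0.9, 0, 0, 0, 0.5], [0, 0, 0.9, 0, 0, 0, 0.5], [0, 0, 0, 0, 0, 0, 0.5], [0, 0, 0, 0, 0, 0, 0.5], [0, 0, 0, 0, 0, 0, 1], [0, 0, 0, 0, 0, 0, 1], [0, 0, 0, 0, 0, 0, 1]]]}}

```text
time: 24.12
ee_pos: [0.5546, 0.164, 0.076]
orientation: [[0.996, 0.086, 0.005], [0.086, -0.996, 0.001], [0.006, -0.001, -1.0]]
force: [-0.2, 0.3, -0.0]
grip_width: 0.033
grip_force: 0.0
```

Request:
{"name": "drive_tool", "arguments": {"steps": [[[0, 0, 0, 0, 0, 0, 1], [0, 0, 0, 0, 0, 0, 1], [0, 0, 0, 0, 0, 0, 1], [0, 0, 0, 0, 0, 0, 1]]]}}

```text
time: 24.45
ee_pos: [0.5539, 0.164, 0.075]
orientation: [[0.996, 0.087, 0.004], [0.087, -0.996, 0.0], [0.004, -0.0, -1.0]]
force: [0.0, -0.6, 6.6]
grip_width: 0.0243
grip_force: 20.0
```

Request:
{"name": "drive_tool", "arguments": {"steps": [[[0, 0, -0.5, 0, 0, 0, 1], [0, 0, -0.9, 0, 0, 0, 1], [0, 0, -0.9, 0, 0, 0, 1], [0, 0, -0.9, 0, 0, 0, 1], [0, 0, -0.9, 0, 0, 0, 1], [0, 0, 0, 0, 0, 0, 1], [0, 0, 0, 0, 0, 0, 1]]]}}

```text
time: 25.03
ee_pos: [0.5537, 0.1643, 0.2402]
orientation: [[0.996, 0.087, 0.006], [0.087, -0.996, 0.001], [0.006, -0.001, -1.0]]
force: [-1.3, 0.5, -0.9]
grip_width: 0.0249
grip_force: 20.0
```

```bash
python3 - <<'E'
from h import *
np.set_printoptions(precision=3,suppress=True)
s=robot.observe();print(s["ee_pos"],tool([*cell(.03,0),s["ee_pos"][2]]),tool([*cell(-.03,-.06),s["ee_pos"][2]]))
E
```

```text
[0.554 0.164 0.24 ] [ 1.225  9.74  -0.   ] [-0.31  11.204 -0.011]
```

Request:
{"name": "drive_tool", "arguments": {"steps": [[[0.11, 0.885, 0, 0, 0, 0, 1], [0.11, 0.885, 0, 0, 0, 0, 1], [0.11, 0.885, 0, 0, 0, 0, 1], [0.11, 0.885, 0, 0, 0, 0, 1], [0.11, 0.885, 0, 0, 0, 0, 1], [0.11, 0.885, 0, 0, 0, 0, 1], [0.11, 0.885, 0, 0, 0, 0, 1], [0.11, 0.885, 0, 0, 0, 0, 1], [0.11, 0.885, 0, 0, 0, 0, 1], [0.11, 0.885, 0, 0, 0, 0, 1], [0.11, 0.885, 0, 0, 0, 0, 1], [0, 0, 0, 0, 0, 0, 1]]]}}

```text
time: 26.03
ee_pos: [0.6333, -0.2252, 0.2333]
orientation: [[0.997, 0.081, -0.004], [0.081, -0.997, -0.001], [-0.004, 0.0, -1.0]]
force: [-1.5, 1.4, -1.3]
grip_width: 0.0245
grip_force: 20.0
```

Request:
{"name": "drive_tool", "arguments": {"steps": [[[0, 0, 0, 0, 0, 0, 1], [0, 0, 0, 0, 0, 0, 1]]]}}

```text
time: 26.2
ee_pos: [0.6332, -0.2193, 0.2343]
orientation: [[0.996, 0.086, -0.003], [0.086, -0.996, 0.002], [-0.003, -0.002, -1.0]]
force: [0.9, 0.7, -1.0]
grip_width: 0.0246
grip_force: 20.0
```

```bash
python3 - <<'E'
from h import *
np.set_printoptions(precision=3,suppress=True)
s=robot.observe();print(s["ee_pos"],tool([*cell(.03,0),.131]))
E
```

```text
[ 0.633 -0.219  0.234] [0.083 0.019 2.582]
```

Request:
{"name": "drive_tool", "arguments": {"steps": [[[0.07, 0.02, 0.8, 0, 0, 0, 1], [0, 0, 0.8, 0, 0, 0, 1], [0, 0, 0.6, 0, 0, 0, 1], [0, 0, 0.3, 0, 0, 0, 1], [0, 0, 0.05, 0, 0, 0, 1], [0, 0, 0, 0, 0, 0, 1], [0, 0, 0, 0, 0, 0, 1]]]}}

```text
time: 26.78
ee_pos: [0.6375, -0.2198, 0.1356]
orientation: [[0.996, 0.087, 0.001], [0.087, -0.996, -0.0], [0.001, 0.0, -1.0]]
force: [-1.3, -0.1, -0.9]
grip_width: 0.0246
grip_force: 20.0
```

Request:
{"name": "drive_tool", "arguments": {"steps": [[[0, 0, 0.05, 0, 0, 0, 1], [0, 0, 0.05, 0, 0, 0, 1], [0, 0, 0, 0, 0, 0, 1]]]}}

```text
time: 27.03
ee_pos: [0.6374, -0.2205, 0.1313]
orientation: [[0.996, 0.086, 0.001], [0.086, -0.996, -0.0], [0.001, 0.0, -1.0]]
force: [-0.1, 0.6, -0.4]
grip_width: 0.0244
grip_force: 20.0
```

Request:
{"name": "drive_tool", "arguments": {"steps": [[[0, 0, 0.05, 0, 0, 0, 1], [0, 0, 0.05, 0, 0, 0, 1], [0, 0, 0, 0, 0, 0, 1]]]}}

```text
time: 27.28
ee_pos: [0.6383, -0.2209, 0.1311]
orientation: [[0.996, 0.086, 0.003], [0.086, -0.996, -0.001], [0.003, 0.001, -1.0]]
force: [-4.2, 2.8, 12.9]
grip_width: 0.0248
grip_force: 20.0
```

Request:
{"name": "drive_tool", "arguments": {"steps": [[[0, 0, 0.05, 0, 0, 0, 1], [0, 0, 0, 0, 0, 0, 1]]]}}

```text
time: 27.45
ee_pos: [0.6389, -0.221, 0.1309]
orientation: [[0.996, 0.086, 0.005], [0.086, -0.996, -0.001], [0.005, 0.002, -1.0]]
force: [-5.4, 3.0, 18.2]
grip_width: 0.0248
grip_force: 20.0
```

Contact came at the same TCP height (0.131), so that is the cell floor. I'll release and return for the next bottle.

Request:
{"name": "drive_tool", "arguments": {"steps": [[[0, 0, -0.1, 0, 0, 0, 1], [0, 0, 0, 0, 0, 0, 0.53], [0, 0, 0, 0, 0, 0, 0.53], [0, 0, 0, 0, 0, 0, 0.53], [0, 0, 0, 0, 0, 0, 0.53], [0, 0, -0.4, 0, 0, 0, 0.53], [0, 0, -0.6, 0, 0, 0, 0.53], [0, 0, -0.8, 0, 0, 0, 0.53], [0, 0, -0.8, 0, 0, 0, 0.53]]]}}

```text
time: 28.2
ee_pos: [0.6361, -0.2202, 0.2317]
orientation: [[0.996, 0.086, -0.003], [0.086, -0.996, 0.001], [-0.003, -0.002, -1.0]]
force: [0.4, 0.0, 0.9]
grip_width: 0.045
grip_force: 0.0
```

Request:
{"name": "drive_tool", "arguments": {"steps": [[[-0.237, -0.87, -0.13, 0, 0, 0, 0.5], [-0.237, -0.87, -0.13, 0, 0, 0, 0.5], [-0.237, -0.87, -0.13, 0, 0, 0, 0.5], [-0.237, -0.87, -0.13, 0, 0, 0, 0.5], [-0.237, -0.87, -0.13, 0, 0, 0, 0.5], [-0.237, -0.87, -0.13, 0, 0, 0, 0.5], [-0.237, -0.87, -0.13, 0, 0, 0, 0.5], [-0.237, -0.87, -0.13, 0, 0, 0, 0.5], [-0.237, -0.87, -0.13, 0, 0, 0, 0.5], [-0.237, -0.87, -0.13, 0, 0, 0, 0.5], [-0.237, -0.87, -0.13, 0, 0, 0, 0.5], [0, 0, 0, 0, 0, 0, 0.5]]]}}

```text
time: 29.2
ee_pos: [0.4984, 0.1565, 0.2908]
orientation: [[0.996, 0.092, 0.001], [0.092, -0.996, 0.003], [0.001, -0.002, -1.0]]
force: [0.4, -0.9, -0.0]
grip_width: 0.0477
grip_force: 0.0
```

Request:
{"name": "drive_tool", "arguments": {"steps": [[[0, 0, 0, 0, 0, 0, 0.5], [0, 0, 0, 0, 0, 0, 0.5]]]}}

```text
time: 29.37
ee_pos: [0.5, 0.1516, 0.2893]
orientation: [[0.996, 0.087, -0.001], [0.087, -0.996, -0.001], [-0.001, 0.001, -1.0]]
force: [0.3, -1.6, 0.5]
grip_width: 0.0477
grip_force: 0.0
```

```bash
cat > look.py <<'E'
from h import *
import sys
np.set_printoptions(precision=4,suppress=True)
im,p=shot(sys.argv[1])
s=robot.observe();print(s["ee_pos"])
for g in green(im,p): print(g,tool([g[2][0]-.001,g[2][1],.072]))
for o in blackcaps(im,p):
    print(o)
    for q in o[1]: print("   ",tool([q[2][0]-.001,q[2][1],.072]))
E
python3 look.py w11
```

```text
[0.5001 0.1511 0.2892]
(array([249.3,  83.4]), np.int32(259), array([0.6151, 0.1719])) [ 2.8881 -0.277   5.4268]
(array([192.1, 131.2,  17.7]), [(array([185.4, 132.4]), np.int32(257), array([0.5502, 0.2452]))])
    [ 1.4289 -2.2423  5.4272]
(array([249.6,  85.9,  16.7]), [])
(array([304.8,  85.8,  17.6]), [(array([310.,  82.]), np.int32(254), array([0.6246, 0.0991]))])
    [2.9693 1.556  5.4277]
```

Next is the rear black-capped bottle.

Request:
{"name": "drive_tool", "arguments": {"steps": [[[0.742, 0.389, 0.4, 0, 0, 0, 0.5], [0.742, 0.389, 0.4, 0, 0, 0, 0.5], [0.742, 0.389, 0.4, 0, 0, 0, 0.5], [0.742, 0.389, 0.4, 0, 0, 0, 0.5], [0, 0, 0.77, 0, 0, 0, 0.5], [0, 0, 0.77, 0, 0, 0, 0.5], [0, 0, 0.77, 0, 0, 0, 0.5], [0, 0, 0.77, 0, 0, 0, 0.5], [0, 0, 0.77, 0, 0, 0, 0.5], [0, 0, 0, 0, 0, 0, 0.5], [0, 0, 0, 0, 0, 0, 0.5], [0, 0, 0, 0, 0, 0, 1]]]}}

```text
time: 30.42
ee_pos: [0.6249, 0.0992, 0.0734]
orientation: [[0.996, 0.085, 0.002], [0.085, -0.996, 0.0], [0.002, 0.0, -1.0]]
force: [0.2, -0.4, 0.4]
grip_width: 0.0449
grip_force: 0.0
```

Request:
{"name": "drive_tool", "arguments": {"steps": [[[0, 0, 0, 0, 0, 0, 1], [0, 0, 0, 0, 0, 0, 1], [0, 0, 0, 0, 0, 0, 1], [0, 0, 0, 0, 0, 0, 1], [0, 0, 0, 0, 0, 0, 1], [0, 0, 0, 0, 0, 0, 1]]]}}

```text
time: 30.92
ee_pos: [0.6251, 0.1001, 0.0739]
orientation: [[0.996, 0.087, 0.004], [0.087, -0.996, -0.0], [0.004, 0.0, -1.0]]
force: [0.0, -0.6, 5.8]
grip_width: 0.0246
grip_force: 19.9
```

Request:
{"name": "drive_tool", "arguments": {"steps": [[[0, 0, -0.5, 0, 0, 0, 1], [0, 0, -0.9, 0, 0, 0, 1], [0, 0, -0.9, 0, 0, 0, 1], [0, 0, -0.9, 0, 0, 0, 1], [0, 0, -0.9, 0, 0, 0, 1], [0, 0, 0, 0, 0, 0, 1], [0, 0, 0, 0, 0, 0, 1]]]}}

```text
time: 31.5
ee_pos: [0.625, 0.1004, 0.2392]
orientation: [[0.996, 0.087, 0.006], [0.087, -0.996, 0.001], [0.006, -0.0, -1.0]]
force: [-1.1, -0.1, -2.1]
grip_width: 0.025
grip_force: 19.8
```

Request:
{"name": "drive_tool", "arguments": {"steps": [[[-0.045, 0.8, 0, 0, 0, 0, 1], [-0.045, 0.8, 0, 0, 0, 0, 1], [-0.045, 0.8, 0, 0, 0, 0, 1], [-0.045, 0.8, 0, 0, 0, 0, 1], [-0.045, 0.8, 0, 0, 0, 0, 1], [-0.045, 0.8, 0, 0, 0, 0, 1], [-0.045, 0.8, 0, 0, 0, 0, 1], [-0.045, 0.8, 0, 0, 0, 0, 1], [0, 0, 0, 0, 0, 0, 1], [0, 0, 0, 0, 0, 0, 1], [0, 0, 0, 0, 0, 0, 1]]]}}

```text
time: 32.42
ee_pos: [0.6305, -0.1555, 0.2335]
orientation: [[0.996, 0.086, -0.003], [0.086, -0.996, 0.002], [-0.003, -0.002, -1.0]]
force: [-0.2, 0.1, -0.7]
grip_width: 0.0248
grip_force: 19.9
```

```bash
python3 - <<'E'
from h import *
np.set_printoptions(precision=3,suppress=True)
s=robot.observe();print(s["ee_pos"],s["grip_width"],tool([*cell(.03,0.06),.131]))
E
```

```text
[ 0.631 -0.156  0.234] 0.024780279393644515 [0.048 0.115 2.563]
```

Request:
{"name": "drive_tool", "arguments": {"steps": [[[0.03, 0.11, 0.8, 0, 0, 0, 1], [0, 0, 0.8, 0, 0, 0, 1], [0, 0, 0.6, 0, 0, 0, 1], [0, 0, 0.3, 0, 0, 0, 1], [0, 0, 0.1, 0, 0, 0, 1], [0, 0, 0.05, 0, 0, 0, 1], [0, 0, 0.05, 0, 0, 0, 1], [0, 0, 0, 0, 0, 0, 1]]]}}

```text
time: 33.08
ee_pos: [0.634, -0.1593, 0.1303]
orientation: [[0.996, 0.088, 0.002], [0.088, -0.996, 0.0], [0.002, 0.0, -1.0]]
force: [-2.9, 1.7, 5.4]
grip_width: 0.0243
grip_force: 20.0
```

Request:
{"name": "drive_tool", "arguments": {"steps": [[[0, 0, -0.03, 0, 0, 0, 1], [0, 0, 0, 0, 0, 0, 0.53], [0, 0, 0, 0, 0, 0, 0.53], [0, 0, 0, 0, 0, 0, 0.53], [0, 0, 0, 0, 0, 0, 0.53], [0, 0, -0.4, 0, 0, 0, 0.53], [0, 0, -0.6, 0, 0, 0, 0.53], [0, 0, -0.8, 0, 0, 0, 0.53], [0, 0, -0.8, 0, 0, 0, 0.53]]]}}

```text
time: 33.83
ee_pos: [0.6323, -0.1603, 0.2328]
orientation: [[0.996, 0.086, -0.003], [0.086, -0.996, 0.001], [-0.002, -0.001, -1.0]]
force: [0.3, 0.0, -0.3]
grip_width: 0.0445
grip_force: 0.0
```

Request:
{"name": "drive_tool", "arguments": {"steps": [[[-0.266, -0.806, -0.138, 0, 0, 0, 0.5], [-0.266, -0.806, -0.138, 0, 0, 0, 0.5], [-0.266, -0.806, -0.138, 0, 0, 0, 0.5], [-0.266, -0.806, -0.138, 0, 0, 0, 0.5], [-0.266, -0.806, -0.138, 0, 0, 0, 0.5], [-0.266, -0.806, -0.138, 0, 0, 0, 0.5], [-0.266, -0.806, -0.138, 0, 0, 0, 0.5], [-0.266, -0.806, -0.138, 0, 0, 0, 0.5], [-0.266, -0.806, -0.138, 0, 0, 0, 0.5], [-0.266, -0.806, -0.138, 0, 0, 0, 0.5], [0, 0, 0, 0, 0, 0, 0.5], [0, 0, 0, 0, 0, 0, 0.5]]]}}

```text
time: 34.83
ee_pos: [0.4988, 0.1527, 0.2889]
orientation: [[0.996, 0.09, 0.001], [0.09, -0.996, -0.0], [0.001, 0.0, -1.0]]
force: [0.2, -0.6, 0.3]
grip_width: 0.0478
grip_force: 0.0
```

```bash
python3 look.py w12
```

```text
[0.4991 0.1518 0.2883]
(array([250.6,  82.8]), np.int32(262), array([0.6151, 0.172 ])) [ 2.9054 -0.2539  5.4097]
(array([193. , 130.5,  17.6]), [(array([186.4, 131.5]), np.int32(256), array([0.5503, 0.2453]))])
    [ 1.4528 -2.2212  5.4081]
(array([250.8,  85.5,  16.8]), [])
```

Request:
{"name": "drive_tool", "arguments": {"steps": [[[0.725, -0.063, 0.45, 0, 0, 0, 0.5], [0.725, -0.063, 0.45, 0, 0, 0, 0.5], [0.725, -0.063, 0.45, 0, 0, 0, 0.5], [0.725, -0.063, 0.45, 0, 0, 0, 0.5], [0, 0, 0.72, 0, 0, 0, 0.5], [0, 0, 0.72, 0, 0, 0, 0.5], [0, 0, 0.72, 0, 0, 0, 0.5], [0, 0, 0.72, 0, 0, 0, 0.5], [0, 0, 0.72, 0, 0, 0, 0.5], [0, 0, 0, 0, 0, 0, 0.5], [0, 0, 0, 0, 0, 0, 0.5], [0, 0, 0, 0, 0, 0, 1]]]}}

```text
time: 35.88
ee_pos: [0.6151, 0.1708, 0.0736]
orientation: [[0.996, 0.085, 0.002], [0.085, -0.996, 0.0], [0.002, -0.0, -1.0]]
force: [0.4, 0.9, 0.6]
grip_width: 0.0446
grip_force: 0.0
```

Request:
{"name": "drive_tool", "arguments": {"steps": [[[0, 0, 0, 0, 0, 0, 1], [0, 0, 0, 0, 0, 0, 1], [0, 0, 0, 0, 0, 0, 1], [0, 0, 0, 0, 0, 0, 1], [0, 0, 0, 0, 0, 0, 1], [0, 0, 0, 0, 0, 0, 1]]]}}

```text
time: 36.38
ee_pos: [0.6151, 0.1717, 0.0743]
orientation: [[0.996, 0.087, 0.003], [0.087, -0.996, 0.0], [0.003, 0.0, -1.0]]
force: [-0.7, -1.1, 6.7]
grip_width: 0.0247
grip_force: 20.0
```

Request:
{"name": "drive_tool", "arguments": {"steps": [[[0, 0, -0.5, 0, 0, 0, 1], [0, 0, -0.9, 0, 0, 0, 1], [0, 0, -0.9, 0, 0, 0, 1], [0, 0, -0.9, 0, 0, 0, 1], [0, 0, -0.9, 0, 0, 0, 1], [0, 0, 0, 0, 0, 0, 1], [0, 0, 0, 0, 0, 0, 1]]]}}

```text
time: 36.97
ee_pos: [0.6152, 0.1721, 0.2399]
orientation: [[0.996, 0.087, 0.006], [0.087, -0.996, 0.001], [0.006, -0.001, -1.0]]
force: [-0.0, 0.1, -1.9]
grip_width: 0.0247
grip_force: 20.0
```

Request:
{"name": "drive_tool", "arguments": {"steps": [[[-0.154, 0.938, 0, 0, 0, 0, 1], [-0.154, 0.938, 0, 0, 0, 0, 1], [-0.154, 0.938, 0, 0, 0, 0, 1], [-0.154, 0.938, 0, 0, 0, 0, 1], [-0.154, 0.938, 0, 0, 0, 0, 1], [-0.154, 0.938, 0, 0, 0, 0, 1], [-0.154, 0.938, 0, 0, 0, 0, 1], [-0.154, 0.938, 0, 0, 0, 0, 1], [-0.154, 0.938, 0, 0, 0, 0, 1], [-0.154, 0.938, 0, 0, 0, 0, 1], [-0.154, 0.938, 0, 0, 0, 0, 1], [-0.154, 0.938, 0, 0, 0, 0, 1]]]}}

```text
time: 37.97
ee_pos: [0.5776, -0.2844, 0.2333]
orientation: [[0.996, 0.086, -0.004], [0.086, -0.996, 0.002], [-0.004, -0.003, -1.0]]
force: [0.4, -0.4, -0.2]
grip_width: 0.0244
grip_force: 20.0
```

Request:
{"name": "drive_tool", "arguments": {"steps": [[[0, 0, 0, 0, 0, 0, 1], [0, 0, 0, 0, 0, 0, 1], [0, 0, 0, 0, 0, 0, 1]]]}}

```text
time: 38.22
ee_pos: [0.5783, -0.2826, 0.2339]
orientation: [[0.996, 0.086, -0.003], [0.086, -0.996, 0.002], [-0.003, -0.003, -1.0]]
force: [-0.5, 0.9, -0.1]
grip_width: 0.0247
grip_force: 20.0
```

```bash
python3 - <<'E'
from h import *
np.set_printoptions(precision=3,suppress=True)
s=robot.observe();print(s["ee_pos"],s["grip_width"],tool([*cell(-.03,-0.06),.131]))
E
```

```text
[ 0.578 -0.283  0.234] 0.024696628371380727 [0.052 0.027 2.573]
```

Request:
{"name": "drive_tool", "arguments": {"steps": [[[0.02, 0.03, 0.8, 0, 0, 0, 1], [0, 0, 0.8, 0, 0, 0, 1], [0, 0, 0.6, 0, 0, 0, 1], [0, 0, 0.3, 0, 0, 0, 1], [0, 0, 0.1, 0, 0, 0, 1], [0, 0, 0.05, 0, 0, 0, 1], [0, 0, 0.05, 0, 0, 0, 1], [0, 0, 0, 0, 0, 0, 1]]]}}

```text
time: 38.88
ee_pos: [0.5812, -0.2828, 0.1307]
orientation: [[0.996, 0.088, 0.002], [0.088, -0.996, 0.001], [0.002, -0.001, -1.0]]
force: [-1.4, 3.4, 6.3]
grip_width: 0.0243
grip_force: 20.0
```

Request:
{"name": "drive_tool", "arguments": {"steps": [[[0, 0, -0.03, 0, 0, 0, 1], [0, 0, 0, 0, 0, 0, 0.53], [0, 0, 0, 0, 0, 0, 0.53], [0, 0, 0, 0, 0, 0, 0.53], [0, 0, 0, 0, 0, 0, 0.53], [0, 0, -0.4, 0, 0, 0, 0.53], [0, 0, -0.6, 0, 0, 0, 0.53], [0, 0, -0.8, 0, 0, 0, 0.53], [0, 0, -0.8, 0, 0, 0, 0.53]]]}}

```text
time: 39.63
ee_pos: [0.5793, -0.2841, 0.2332]
orientation: [[0.996, 0.086, -0.002], [0.086, -0.996, 0.001], [-0.002, -0.002, -1.0]]
force: [0.9, -1.0, 0.7]
grip_width: 0.0447
grip_force: 0.0
```

Request:
{"name": "drive_tool", "arguments": {"steps": [[[-0.084, -0.935, -0.12, 0, 0, 0, 0.5], [-0.084, -0.935, -0.12, 0, 0, 0, 0.5], [-0.084, -0.935, -0.12, 0, 0, 0, 0.5], [-0.084, -0.935, -0.12, 0, 0, 0, 0.5], [-0.084, -0.935, -0.12, 0, 0, 0, 0.5], [-0.084, -0.935, -0.12, 0, 0, 0, 0.5], [-0.084, -0.935, -0.12, 0, 0, 0, 0.5], [-0.084, -0.935, -0.12, 0, 0, 0, 0.5], [-0.084, -0.935, -0.12, 0, 0, 0, 0.5], [-0.084, -0.935, -0.12, 0, 0, 0, 0.5], [-0.084, -0.935, -0.12, 0, 0, 0, 0.5], [-0.084, -0.935, -0.12, 0, 0, 0, 0.5]]]}}

```text
time: 40.63
ee_pos: [0.5004, 0.1608, 0.2914]
orientation: [[0.996, 0.086, 0.001], [0.086, -0.996, 0.0], [0.001, -0.0, -1.0]]
force: [0.9, 0.5, -0.4]
grip_width: 0.0474
grip_force: 0.0
```

Request:
{"name": "drive_tool", "arguments": {"steps": [[[0, 0, 0, 0, 0, 0, 0.5], [0, 0, 0, 0, 0, 0, 0.5], [0, 0, 0, 0, 0, 0, 0.5]]]}}

```text
time: 40.88
ee_pos: [0.501, 0.1588, 0.2908]
orientation: [[0.996, 0.087, -0.0], [0.087, -0.996, -0.001], [-0.0, 0.001, -1.0]]
force: [-0.2, 0.4, 0.5]
grip_width: 0.0476
grip_force: 0.0
```

```bash
python3 look.py w13
```

```text
[0.5012 0.1583 0.2906]
(array([197.1, 132.3,  17.7]), [(array([190.7, 133.5]), np.int32(253), array([0.5503, 0.2459]))])
    [ 1.3898 -2.0821  5.4637]
```

Request:
{"name": "drive_tool", "arguments": {"steps": [[[0.463, -0.693, 0.5, 0, 0, 0, 0.5], [0.463, -0.693, 0.5, 0, 0, 0, 0.5], [0.463, -0.693, 0.5, 0, 0, 0, 0.5], [0, 0, 0.79, 0, 0, 0, 0.5], [0, 0, 0.79, 0, 0, 0, 0.5], [0, 0, 0.79, 0, 0, 0, 0.5], [0, 0, 0.79, 0, 0, 0, 0.5], [0, 0, 0.79, 0, 0, 0, 0.5], [0, 0, 0, 0, 0, 0, 0.5], [0, 0, 0, 0, 0, 0, 0.5], [0, 0, 0, 0, 0, 0, 1], [0, 0, 0, 0, 0, 0, 1]]]}}

```text
time: 41.93
ee_pos: [0.5513, 0.2467, 0.0758]
orientation: [[0.996, 0.085, 0.004], [0.085, -0.996, 0.001], [0.004, -0.001, -1.0]]
force: [-0.7, -0.8, 0.5]
grip_width: 0.039
grip_force: 0.0
```

Request:
{"name": "drive_tool", "arguments": {"steps": [[[0, 0, 0, 0, 0, 0, 1], [0, 0, 0, 0, 0, 0, 1], [0, 0, 0, 0, 0, 0, 1], [0, 0, 0, 0, 0, 0, 1], [0, 0, 0, 0, 0, 0, 1]]]}}

```text
time: 42.35
ee_pos: [0.5504, 0.2473, 0.075]
orientation: [[0.996, 0.087, 0.003], [0.087, -0.996, 0.001], [0.003, -0.001, -1.0]]
force: [-0.6, 0.1, 6.7]
grip_width: 0.0245
grip_force: 20.0
```

Request:
{"name": "drive_tool", "arguments": {"steps": [[[0, 0, -0.5, 0, 0, 0, 1], [0, 0, -0.9, 0, 0, 0, 1], [0, 0, -0.9, 0, 0, 0, 1], [0, 0, -0.9, 0, 0, 0, 1], [0, 0, -0.9, 0, 0, 0, 1], [0, 0, 0, 0, 0, 0, 1], [0, 0, 0, 0, 0, 0, 1]]]}}

```text
time: 42.93
ee_pos: [0.5504, 0.2474, 0.2402]
orientation: [[0.996, 0.087, 0.005], [0.087, -0.996, 0.002], [0.005, -0.001, -1.0]]
force: [-0.5, 0.4, -1.7]
grip_width: 0.0246
grip_force: 20.0
```

Request:
{"name": "drive_tool", "arguments": {"steps": [[[-0.031, 0.931, 0, 0, 0, 0, 1], [-0.031, 0.931, 0, 0, 0, 0, 1], [-0.031, 0.931, 0, 0, 0, 0, 1], [-0.031, 0.931, 0, 0, 0, 0, 1], [-0.031, 0.931, 0, 0, 0, 0, 1], [-0.031, 0.931, 0, 0, 0, 0, 1], [-0.031, 0.931, 0, 0, 0, 0, 1], [-0.031, 0.931, 0, 0, 0, 0, 1], [-0.031, 0.931, 0, 0, 0, 0, 1], [-0.031, 0.931, 0, 0, 0, 0, 1], [-0.031, 0.931, 0, 0, 0, 0, 1]]]}}

```text
time: 43.85
ee_pos: [0.5694, -0.1637, 0.2337]
orientation: [[0.996, 0.086, -0.005], [0.086, -0.996, 0.002], [-0.005, -0.002, -1.0]]
force: [1.2, 1.1, -1.2]
grip_width: 0.0248
grip_force: 20.0
```

Request:
{"name": "drive_tool", "arguments": {"steps": [[[0, 0, 0, 0, 0, 0, 1], [0, 0, 0, 0, 0, 0, 1], [0, 0, 0, 0, 0, 0, 1]]]}}

```text
time: 44.1
ee_pos: [0.57, -0.1619, 0.2345]
orientation: [[0.996, 0.086, -0.004], [0.086, -0.996, 0.002], [-0.004, -0.002, -1.0]]
force: [0.3, 0.0, -2.3]
grip_width: 0.0244
grip_force: 20.0
```

```bash
python3 - <<'E'
from h import *
np.set_printoptions(precision=3,suppress=True)
s=robot.observe();print(s["ee_pos"],s["grip_width"],tool([*cell(-.03,0.06),.131]))
E
```

```text
[ 0.57  -0.162  0.235] 0.02440409983747535 [0.071 0.052 2.588]
```

Request:
{"name": "drive_tool", "arguments": {"steps": [[[0.05, 0.04, 0.8, 0, 0, 0, 1], [0, 0, 0.8, 0, 0, 0, 1], [0, 0, 0.6, 0, 0, 0, 1], [0, 0, 0.3, 0, 0, 0, 1], [0, 0, 0.1, 0, 0, 0, 1], [0, 0, 0.05, 0, 0, 0, 1], [0, 0, 0.05, 0, 0, 0, 1], [0, 0, 0, 0, 0, 0, 1]]]}}

```text
time: 44.77
ee_pos: [0.5742, -0.1624, 0.1314]
orientation: [[0.996, 0.088, 0.002], [0.088, -0.996, 0.001], [0.002, -0.0, -1.0]]
force: [-1.3, 2.6, 6.0]
grip_width: 0.0247
grip_force: 20.0
```

Request:
{"name": "drive_tool", "arguments": {"steps": [[[0, 0, -0.03, 0, 0, 0, 1], [0, 0, 0, 0, 0, 0, 0.53], [0, 0, 0, 0, 0, 0, 0.53], [0, 0, 0, 0, 0, 0, 0.53], [0, 0, 0, 0, 0, 0, 0.53], [0, 0, -0.4, 0, 0, 0, 0.53], [0, 0, -0.6, 0, 0, 0, 0.53], [0, 0, -0.8, 0, 0, 0, 0.53], [0, 0, -0.8, 0, 0, 0, 0.53]]]}}

```text
time: 45.52
ee_pos: [0.5724, -0.1637, 0.2341]
orientation: [[0.996, 0.086, -0.002], [0.086, -0.996, 0.001], [-0.002, -0.001, -1.0]]
force: [0.5, -0.1, 0.3]
grip_width: 0.0449
grip_force: 0.0
```

Request:
{"name": "drive_tool", "arguments": {"steps": [[[-0.62, 0.29, -0.56, 0, 0, 0, 1], [-0.62, 0.29, -0.56, 0, 0, 0, 1], [-0.62, 0.29, -0.56, 0, 0, 0, 1], [-0.62, 0.29, -0.56, 0, 0, 0, 1], [0, 0, 0, 0, 0, 0, 1], [0, 0, 0, 0, 0, 0, 1], [0, 0, 0, 0, 0, 0, 1]]]}}

```text
time: 46.1
ee_pos: [0.4783, -0.2186, 0.3232]
orientation: [[0.996, 0.086, -0.0], [0.086, -0.996, 0.001], [-0.0, -0.001, -1.0]]
force: [0.3, 0.4, -0.4]
grip_width: 0.0037
grip_force: 0.0
```

```bash
python3 - <<'E'
from h import *
np.set_printoptions(precision=4,suppress=True)
im,p=shot("w14");cv2.imwrite("pics/w14x.png",cv2.resize(im[0:210,100:380,::-1],(800,600),interpolation=cv2.INTER_CUBIC))
print(robot.observe()["ee_pos"],proj(p,[.504,-.169,.062]))
E
```

```text
[ 0.4783 -0.2182  0.3223] [224.4039 150.364 ]
```

View pics/w14x.png

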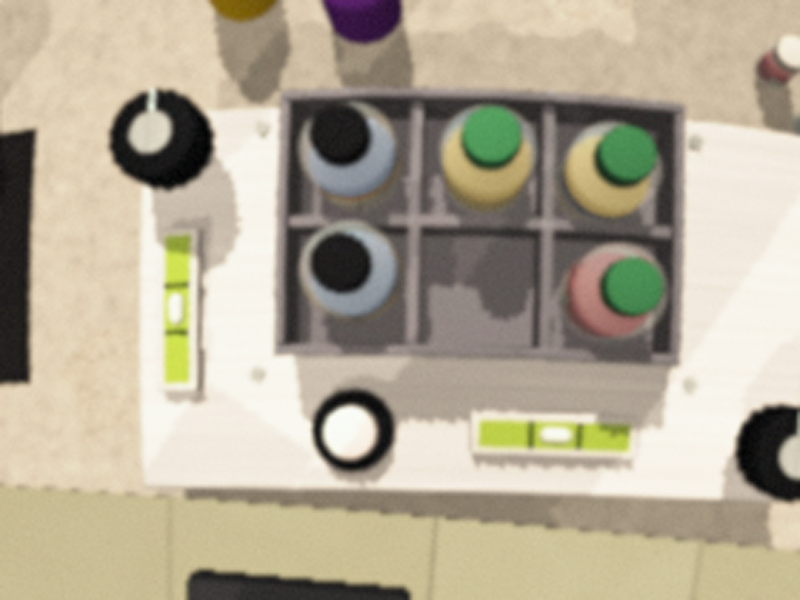

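All five bottles stand upright in separate cells and both bubbles are still centred. The button is at (351,431) in the crop. I'll go over it with the fingers closed.

```bash
python3 - <<'E'
from h import *
np.set_printoptions(precision=4,suppress=True)
im,p=load("w14");im3,p3=load("w3")
u=np.array((351,431))/2.857+[100,0];print(tri(p,u,p3,np.array((345,375))/1.5625))
P=plane(p,u,.067);print(P,tool([P[0],P[1],.11]),robot.observe()["grip_width"])
E
```

```text
(array([ 0.5037, -0.1671,  0.0677]), np.float64(0.000770187486589722))
[ 0.5037 -0.1674  0.067 ] [ 0.7495 -1.2031  5.309 ] 0.0022178679614812224
```

Request:
{"name": "drive_tool", "arguments": {"steps": [[[0.375, -0.6, 0.3, 0, 0, 0, 1], [0.375, -0.6, 0.3, 0, 0, 0, 1], [0, 0, 0.9, 0, 0, 0, 1], [0, 0, 0.9, 0, 0, 0, 1], [0, 0, 0.9, 0, 0, 0, 1], [0, 0, 0.9, 0, 0, 0, 1], [0, 0, 0.9, 0, 0, 0, 1], [0, 0, 0.2, 0, 0, 0, 1], [0, 0, 0, 0, 0, 0, 1], [0, 0, 0, 0, 0, 0, 1]]]}}

```text
time: 46.98
ee_pos: [0.5045, -0.1679, 0.1119]
orientation: [[0.996, 0.087, -0.001], [0.087, -0.996, 0.0], [-0.001, -0.001, -1.0]]
force: [-0.5, -0.0, 0.8]
grip_width: 0.0004
grip_force: 0.0
```

Request:
{"name": "drive_tool", "arguments": {"steps": [[[0, 0, 0.2, 0, 0, 0, 1], [0, 0, 0.2, 0, 0, 0, 1], [0, 0, 0.2, 0, 0, 0, 1], [0, 0, 0, 0, 0, 0, 1], [0, 0, 0, 0, 0, 0, 1]]]}}

```text
time: 47.4
ee_pos: [0.5043, -0.1684, 0.0882]
orientation: [[0.996, 0.086, 0.0], [0.086, -0.996, 0.0], [0.0, -0.0, -1.0]]
force: [-0.5, 0.5, 0.9]
grip_width: 0.0001
grip_force: 1.0
```

Tips are at 0.074. I'll press in small steps.

Request:
{"name": "drive_tool", "arguments": {"steps": [[[0, 0, 0.1, 0, 0, 0, 1], [0, 0, 0.1, 0, 0, 0, 1], [0, 0, 0, 0, 0, 0, 1], [0, 0, 0, 0, 0, 0, 1]]]}}

```text
time: 47.73
ee_pos: [0.5048, -0.1686, 0.083]
orientation: [[0.996, 0.087, 0.0], [0.087, -0.996, -0.0], [0.0, 0.0, -1.0]]
force: [-6.3, 3.1, 17.0]
grip_width: 0.0004
grip_force: 8.5
```

Request:
{"name": "drive_tool", "arguments": {"steps": [[[0, 0, 0.06, 0, 0, 0, 1], [0, 0, 0, 0, 0, 0, 1], [0, 0, 0, 0, 0, 0, 1]]]}}

```text
time: 47.98
ee_pos: [0.505, -0.1687, 0.0827]
orientation: [[0.996, 0.087, -0.0], [0.087, -0.996, -0.0], [-0.0, 0.0, -1.0]]
force: [-12.2, 5.1, 28.7]
grip_width: 0.0006
grip_force: 14.3
```

Request:
{"name": "drive_tool", "arguments": {"steps": [[[0, 0, 0.06, 0, 0, 0, 1], [0, 0, 0, 0, 0, 0, 1], [0, 0, 0, 0, 0, 0, 1]]]}}

```text
time: 48.23
ee_pos: [0.5051, -0.1687, 0.0825]
orientation: [[0.996, 0.087, -0.001], [0.087, -0.996, 0.0], [-0.001, -0.0, -1.0]]
force: [-18.7, 7.8, 41.6]
grip_width: 0.0004
grip_force: 20.2
```

Request:
{"name": "drive_tool", "arguments": {"steps": [[[0, 0, -0.14, 0, 0, 0, 1], [0, 0, 0, 0, 0, 0, 1], [0, 0, 0, 0, 0, 0, 1]]]}}

```text
time: 48.48
ee_pos: [0.5055, -0.1689, 0.0831]
orientation: [[0.996, 0.086, 0.003], [0.086, -0.996, -0.002], [0.003, 0.002, -1.0]]
force: [-1.3, -0.5, 9.9]
grip_width: 0.0004
grip_force: 5.1
```

Request:
{"name": "drive_tool", "arguments": {"steps": [[[0, 0, -0.03, 0, 0, 0, 1], [0, 0, 0, 0, 0, 0, 1], [0, 0, 0, 0, 0, 0, 1]]]}}

```text
time: 48.73
ee_pos: [0.5054, -0.1689, 0.0832]
orientation: [[0.996, 0.086, 0.003], [0.086, -0.996, -0.001], [0.003, 0.002, -1.0]]
force: [0.7, -0.3, 6.1]
grip_width: 0.0004
grip_force: 3.5
```

Request:
{"name": "drive_tool", "arguments": {"steps": [[[0, 0, -0.05, 0, 0, 0, 1], [0, 0, 0, 0, 0, 0, 1], [0, 0, 0, 0, 0, 0, 1]]]}}

```text
time: 48.98
ee_pos: [0.5051, -0.1687, 0.0846]
orientation: [[0.996, 0.086, 0.002], [0.086, -0.996, -0.001], [0.002, 0.001, -1.0]]
force: [2.5, -0.8, 3.0]
grip_width: 0.0006
grip_force: 2.0
```

Request:
{"name": "drive_tool", "arguments": {"steps": [[[0, 0, -0.05, 0, 0, 0, 1], [0, 0, 0, 0, 0, 0, 1], [0, 0, 0, 0, 0, 0, 1]]]}}

```text
time: 49.23
ee_pos: [0.5042, -0.1683, 0.0858]
orientation: [[0.996, 0.086, 0.0], [0.086, -0.996, -0.0], [0.0, 0.0, -1.0]]
force: [2.5, -1.4, 2.8]
grip_width: 0.0006
grip_force: 1.7
```

The springy zone above the hard stop confirms the button was fully down. I'll retreat and check.

Request:
{"name": "drive_tool", "arguments": {"steps": [[[0, 0, -0.3, 0, 0, 0, 1], [0, 0, -0.7, 0, 0, 0, 1], [0, 0, -0.9, 0, 0, 0, 1], [0, 0, -0.9, 0, 0, 0, 1], [0, 0, -0.9, 0, 0, 0, 1], [0, 0, -0.9, 0, 0, 0, 1], [-0.6, 0.6, -0.5, 0, 0, 0, 1], [-0.6, 0.6, -0.5, 0, 0, 0, 1], [0, 0, 0, 0, 0, 0, 1], [0, 0, 0, 0, 0, 0, 1]]]}}

```text
time: 50.07
ee_pos: [0.4594, -0.2209, 0.3109]
orientation: [[0.996, 0.084, 0.0], [0.084, -0.996, 0.0], [0.0, -0.0, -1.0]]
force: [0.4, 0.3, 0.0]
grip_width: 0.0003
grip_force: 0.0
```

```bash
python3 - <<'E'
from h import *
im,p=shot("w15");a=cv2.resize(im[0:220,60:380,::-1],(800,550),interpolation=cv2.INTER_CUBIC)
cv2.imwrite("pics/w15x.png",a);print(robot.observe()["ee_pos"])
E
```

```text
[ 0.45950483 -0.22000415  0.30928154]
```

View pics/w15x.png

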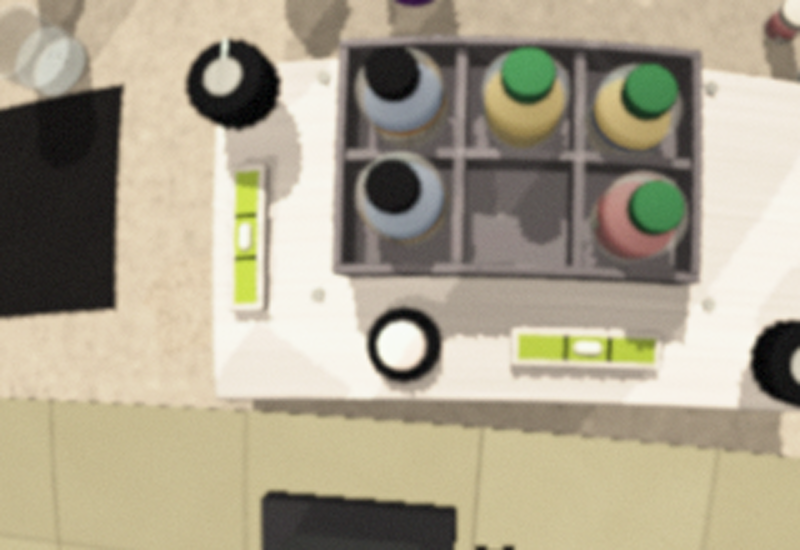

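The view shows both bubbles centred at (245,236) and (587,347), all five bottles upright in their cells, and the beaker standing. The button is up and the mat looks empty, so I'm handing in.

```bash
python3 -c "
from station import ticket
print(ticket.sign_off())"
```

```text
the job is handed in; nothing more can be done
None
```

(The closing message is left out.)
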